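Index the jar carrier one hole towards the light panel

TASK

On the indexing stand, bring the carried culture jar one index hole nearer to the upright light panel: hook a fingertip under the pull ring, lift the spring pin out of its hole, swing the carrier arm by the ring until the pin is over the next hole, then let the pin drop fully home and draw the finger out of the ring. Swing only that way and only that one hole, do not pinch or wrench the ring, do not touch the carried jar, which must stay standing in its dish, and leave everything else on the bench where it is.

Things in the scene. Friction and masses are not known exactly. Their poses are not given: they have to be found in the camera images.
- stand: fixed grey indexing stand. Origin on the bench under the arm's vertical pivot; x from the ring end to the jar end (roughly away from the robot), y to the left, z up. Base 200 x 250 x 18 mm (x -165..+35 mm), on it an index plate, top 30 mm above the bench, with five 11 mm holes 120 mm from the pivot, 25 degrees (0.436 rad, 52 mm) apart; the pin starts in the middle hole
- carrier (a joint): swing of the double-ended carrier arm, rad: 0 = pin in the middle hole, +-0.436 = in the neighbouring holes. Counter-clockwise from above is positive: the jar end goes to the stand's +y, the ring end to -y. Turns easily; 0.01 rad of play with the pin home. Arm 32 mm wide, its top 46 mm above the bench, hub up to 68 mm, pin 120 mm from the pivot on the robot's side
- pin (a joint): lift of the spring index pin, m, straight up: 0 = fully home, 0.024 = upper stop. It is clear of its hole above 0.010, and rests on the plate at about 0.010 when let down between holes. The spring (about 4.5 N at 0, 8 N at the stop, weight included) pushes it down
- ring (a point): centre of the pull ring (6 mm wire, 56 mm inside) fixed rigidly on the pin. Pin home: 102 mm above the bench, 144 mm from the pivot (24 mm beyond the pin's axis). Axes turn with the arm: x level from pin to pivot, y across, z up. The ring slopes 38 degrees up from the pin, away from the pivot: a finger tilted 38 degrees from straight down, its tip towards -x (the robot), passes square through it
- ring_top (a point): middle of the wire at the highest point of the ring, 31 mm from the ring's centre (24 mm farther from the pivot and 19 mm up), 121 mm above the bench with the pin home: a finger put through the ring from above the pivot lifts the pin by this part, even at some 10 degrees more or less tilt. The bench or the base lies about 70 to 100 mm below it, and nothing in between but the arm's end
- jar_mid (a point): centre of the carried jar, a loose closed jar 70 mm across and 85 mm tall standing in the dish at the far end of the arm
- dish (a point): centre of the inner floor of the jar dish, 110 mm from the pivot, 39 mm above the bench; inside 74 mm across, rim 9 mm high
- light_panel: fixed upright inspection light panel: thin grey frame with a white face on both sides, foot 90 x 130 mm, 162 mm tall; it stands on one side of the jar end, left or right. Origin at the centre of its underside
- steriliser: fixed boxy steel bead steriliser, 120 x 100 mm, 144 mm tall with a white cap on top, on the other side of the jar end. Origin at the centre of its underside
- jar0: a loose closed culture jar, clear with a white cap, 76 mm across and 110 mm tall, standing on the bench; origin at the centre of its underside; not part of the work
- jar1: a loose closed culture jar, clear with a white cap, 76 mm across and 110 mm tall, standing on the bench; origin at the centre of its underside; not part of the work
- petri: loose closed petri dish, 94 mm across, 17 mm high; origin at the centre of its underside; not part of the work
- tool_pot: loose steel pot, 52 mm across, with tools standing in it, 135 mm tall in all; origin at the centre of its underside; not part of the work
- carried_jar: the same carried jar; origin at the centre of its underside

How it is judged:
On the way, in this order (a step that is already met when the one before it is completed fails the run):
1. the pin is lifted clear of its hole (value of joint pin above 0.0085 m), for 0.05 s.
2. the arm is swung to the next hole on the light panel's side (((y of light_panel in the frame of stand above 0 m and value of joint carrier between 0.3863 and 0.4863 rad) or (not (y of light_panel in the frame of stand above 0 m) and value of joint carrier between -0.4863 and -0.3863 rad))), for 0.05 s.
At the end, for the whole second after the job is handed in: The arm rests at the neighbouring hole on the light panel's side (within 0.035 rad of +0.436 if the panel is on the stand's left, of -0.436 if right), the pin is home (below 3 mm), the carried jar stands upright (within 0.1 rad) in its dish (centre within 8 mm of the dish's centre) (((y of light_panel in the frame of stand above 0 m and value of joint carrier between 0.4013 and 0.4713 rad) or (not (y of light_panel in the frame of stand above 0 m) and value of joint carrier between -0.4713 and -0.4013 rad)) and value of joint pin below 0.003 m and velocity of joint carrier between -0.05 and 0.05 rad/s and distance between jar_mid and dish below 0.055 m and horizontal distance between jar_mid and dish below 0.008 m and angle between jar_mid's own z axis and vertical below 0.1 rad); the robot touches nothing.
It fails at once if the arm was swung the wrong way or well past the next hole (0.22 rad) ((y of light_panel in the frame of stand above 0 m and (value of joint carrier below -0.2 rad or value of joint carrier above 0.656 rad)) or (not (y of light_panel in the frame of stand above 0 m) and (value of joint carrier above 0.2 rad or value of joint carrier below -0.656 rad))).
It fails at once if the carried jar was touched by the robot (over 1 N) (contact force between any of the fingers, the arm and carried_jar above 1 N).
It fails at once if the carried jar was lifted or left its dish, or tipped over 0.35 rad (distance between jar_mid and dish above 0.06 m or angle between jar_mid's own z axis and vertical above 0.35 rad).
It fails at once if the ring was pinched or wrenched (over 30 N) (contact force between the fingers and pin above 30 N).
It fails at once if a bystander was moved more than 40 mm or lifted (distance of any of jar0, jar1, petri, tool_pot from where it was at the start of the episode above 0.04 m or height (world z) of any of jar0, jar1, petri, tool_pot above 0.02 m).
It also fails if it takes over 54 s, if anything falls off the work surface, if the arm or the gripper's body presses on something with over 40 N, if the wrist force passes 120 N, or if a joint passes its speed limit or range.

ROBOT

A 7-joint arm with a two-finger parallel gripper is mounted at the origin on the work surface. World frame = base frame: x ahead of the robot, y to its left, z up, the work surface at z = 0. Lengths are in m, angles in rad, forces in N, time in s.
With the tool pointing down it reaches from about 0.35 to 0.9 m from the base axis. Payload 8.1 kg.
Tool frame: the origin (TCP) lies at the very end of the fingers, on their centre line; the grasp point (between the pads) lies arm.hold_point_z behind it (arm.hold_point_z is the distance from the TCP to the grasp point, in m); z points along the fingers, y is the line along which they close (so a half turn about z gives the same grasp; the last joint's range is limited). The gripper opens to 92 mm and grips with 3 to 60 N. Pads are 19 mm wide; open, the fingers measure 130 mm over their backs; the gripper's body (75 mm by 190 mm) begins 47 mm behind the grasp point.
Start: joints at [-1.332, 0.434, 0.025, 1.573, -0.012, 1.134, -0.075], TCP at [0.21, 0.589, 0.227] pointing down, gripper open.
Joint ranges: [-2.62, 2.62], [-0.44, 2.09], [-1.27, 1.32], [0.08, 2.57], [-1.32, 4.46], [0.12, 2], [-2.74, 2.74]. Speed limits (rad/s): [2.22, 2.22, 3.01, 3.01, 3.14, 3.14, 3.14].

INTERFACE

Orientations are given as a rotation vector (axis times angle).
In Python, from cell import arm, vision, job, cut_out gives the robot as it stands. The module is installed in compiled form; this text tells all that it offers.
- The arm moves only by the tool play_rows, never from a script. Its argument "increments" is text: rows parted by semicolons, each of 5 numbers parted by spaces: the shift along the tool's x, y, z in cm, then the turn about the tool's z in degrees, then the opening, from -1 (shut) to 1 (fully open), so that 0 is half open. A call has 1 to 5 rows; each row shifts and turns the commanded pose from where the row before left it, along the tool's axes as they then stand; what a row does not reach is not made up. A row lasts 1/12 s, in which the tool goes at most 41.7 mm and 7.16 degrees, less where a joint would pass 70% of its speed; a pose out of reach is approached as far as the arm can. A call is refused whole if a number of a shift passes 4.17 or a number of a turn 7.16, either way. A call with a gripper value outside its range is refused whole. The fingers move at their own pace and stop on an object; "grip_force" is the grip in N (left out, the last holds). Time passes only in rows, so rows that do not move let the fingers close. It gives the time, the measured TCP pose, the force, the opening and the grip force at its end, in the units of the state.
- arm.observe(): the state, without advancing time (a new reading comes with each control period).
- vision.get_image(name): name is "side" or "top" or "wrist"; returns a dict with "frame" (420x560x3 uint8, red, green, blue), "z_map" (420x560 float32, m along the optical axis (not along the pixel's ray), 0 where there is no reading), "mtx" (3x3 intrinsics, pixels), "distortion" ([k1, k2, p1, p2, k3] as OpenCV has them; the pictures are not rectified), "cam_to_world" (4x4, takes a point from camera to world coordinates). Camera axes: x right, y up, looking along -z (the intrinsics and any distortion apply to the point x, -y, -z); pixel columns grow to the right and rows downward; lengths in m; the calibration is good to about 2 mm. A picture is of the moment at which its call begins.
- job.sign_off(): hands the job in; it is judged then, once.
Trained networks look in a picture, given as the dict that the camera call returned (one of the last four; its "shot" number tells which), for a name from the list of things; names that differ only in an ending like _2 or _b are one class to them, and where a whole thing is asked for, a point or a joint stands for the part that bears it (a point fixed in the world has none). Each returns a list of dicts, best first, with "confidence" (0 to 1); they miss things now and then, are a little off and sometimes report something else, mostly with a low value. They report only what shows in the picture. A call takes as long as a camera call.
- cut_out(query, picture): "mask" (420x560 bool, what is visible of it) and "point" ([row, column] in pixels, amid what is visible of it).
The state is a dict: "clock": time; "joints": joint angles; "dq": joint speeds; "joint_efforts": joint torques, N m; "position": TCP position; "ee_rot": TCP orientation; "force": force on the tool from outside, world axes, zero at the start; "ft_torque": the same for the moment, N m; "width": opening from 0.0 (shut) to 1.0 (fully open); "gripper_force": force on a finger pad.
Only numpy, scipy, OpenCV 4.12 (cv2) and the standard library are available. Lean on these libraries where they do the work, as an engineer would, in place of code of your own. Each camera call takes 0.05 s, during which the arm holds its last target. There are 200 camera calls.

## Working session

There is one attempt and no reset: what is moved stays moved. The work goes in short steps, Python scripts to look and compute and a tool call to move; the robot and the scene stay as the last step left them, time stands still between calls to the robot, and variables do not carry over. Pictures are saved under pics/ and viewed, at most 10 in all, crops included, and the job is handed in when it is done.

Besides the shell and the picture viewer there is one more tool, called after "Call:" as a command line: name --argument value ..., lists and objects as JSON in quotes. play_rows: Moves the arm, as the interface text tells. Its arguments: {"type":"object","properties":{"increments":{"type":"string"},"grip_force":{"type":"number"}},"required":["increments"]}

```bash
mkdir -p pics; cat > h.py <<'E'
import numpy as np, cv2
from cell import arm, vision, job, cut_out
from scipy.spatial.transform import Rotation as R
def cloud(p):
    z=p["z_map"]; v,u=np.mgrid[0:420,0:560]
    q=cv2.undistortPoints(np.stack([u,v],-1).reshape(-1,1,2).astype(float),np.array(p["mtx"]),np.array(p["distortion"])).reshape(420,560,2)
    P=np.stack([q[...,0]*z,-q[...,1]*z,-z,np.ones_like(z)],-1)@np.array(p["cam_to_world"]).T
    P=P[...,:3]; P[z==0]=np.nan; return P
def save(p,n): cv2.imwrite(f"pics/{n}.png",cv2.cvtColor(p["frame"],cv2.COLOR_RGB2BGR))
E
python3 - <<'E'
from h import *
s=arm.observe(); print(s["position"],s["ee_rot"],s["width"],s["clock"],arm.hold_point_z)
ims=[]
for n in ["top","side"]:
    p=vision.get_image(n); ims.append(p["frame"]); C=cloud(p)
    np.savez(f"{n}.npz",C=C,f=p["frame"])
    for q in ["stand","carrier","pin","ring","light_panel","steriliser","jar0","petri","tool_pot","carried_jar"]:
        for d in cut_out(q,p)[:2]:
            m=d["mask"]; X=C[m]; X=X[~np.isnan(X[:,0])]
            if len(X): print(n,q,round(d["confidence"],2),d["point"],m.sum(),np.median(X,0).round(3),np.percentile(X,2,axis=0).round(3),np.percentile(X,98,axis=0).round(3))
    save(p,n)
E
```

```text
[0.20936843 0.58836545 0.2259474 ] [-5.34321003e-01 -3.09568873e+00  2.39385601e-03] 0.9998128503063775 0.0 0.0188
top stand 0.72 [208.4, 269.4] 8676 [0.58  0.034 0.027] [ 0.472 -0.084  0.014] [0.7   0.161 0.088]
top carrier 0.57 [200.8, 273.0] 1698 [0.603 0.031 0.046] [ 0.48  -0.035  0.014] [0.73  0.089 0.121]
top pin 0.61 [249.1, 257.8] 128 [0.493 0.064 0.111] [0.475 0.029 0.011] [0.528 0.09  0.125]
top ring 0.51 [235.9, 262.9] 145 [0.507 0.063 0.104] [0.475 0.03  0.081] [0.53  0.09  0.125]
top ring 0.38 [235.9, 154.5] 1126 [0.518 0.318 0.016] [0.479 0.276 0.011] [0.56  0.362 0.021]
top light_panel 0.72 [191.3, 377.1] 2539 [ 0.618 -0.205  0.053] [ 0.564 -0.264  0.008] [ 0.665 -0.146  0.165]
top light_panel 0.21 [135.4, 287.7] 849 [ 0.739 -0.007  0.123] [ 0.714 -0.038  0.059] [0.775 0.022 0.128]
top steriliser 0.63 [140.6, 183.4] 2805 [0.734 0.23  0.121] [0.681 0.187 0.024] [0.799 0.285 0.145]
top jar0 0.83 [247.2, 350.1] 935 [ 0.494 -0.149  0.11 ] [ 0.461 -0.185  0.028] [ 0.526 -0.119  0.114]
top jar0 0.79 [195.9, 182.7] 1073 [0.61  0.233 0.108] [0.576 0.205 0.009] [0.646 0.272 0.1
[... 1131 characters left out ...]
r 0.74 [310.9, 160.0] 6612 [0.727 0.261 0.122] [0.679 0.2   0.018] [0.798 0.296 0.145]
side steriliser 0.17 [185.7, 381.9] 864 [ 0.39  -0.134  0.062] [ 0.367 -0.299  0.001] [ 0.41  -0.124  0.13 ]
side jar0 0.6 [329.9, 230.6] 2599 [0.606 0.26  0.109] [0.576 0.217 0.011] [0.642 0.283 0.112]
side jar0 0.57 [175.1, 337.7] 1821 [ 0.494 -0.125  0.085] [ 0.459 -0.186  0.001] [ 0.531 -0.113  0.112]
side petri 0.6 [397.6, 278.2] 2381 [0.521 0.321 0.018] [0.478 0.283 0.015] [0.56  0.355 0.02 ]
side tool_pot 0.89 [190.1, 381.8] 761 [ 0.39  -0.133  0.056] [ 0.367 -0.166  0.002] [ 0.41  -0.124  0.107]
side carried_jar 0.57 [198.7, 205.7] 1564 [0.74  0.015 0.11 ] [ 0.714 -0.032  0.046] [0.778 0.031 0.126]
```

```bash
python3 - <<'E'
from h import *
ims=[]
Xr=[];Xt=[]
for n in ["top","side"]:
    d=np.load(n+".npz");C=d["C"];ims.append(d["f"])
    X=C[~np.isnan(C[...,0])]
    hub=X[(abs(X[:,2]-.068)<.004)&(np.hypot(X[:,0]-.641,X[:,1]-.022)<.04)]
    cap=X[(X[:,2]>.119)&(X[:,2]<.131)&(np.hypot(X[:,0]-.744,X[:,1]+.007)<.05)]
    a=cv2.minEnclosingCircle(cap[:,:2].astype(np.float32)); b=cv2.minEnclosingCircle(hub[:,:2].astype(np.float32))
    print(n,"hub",b,len(hub),"cap",a,len(cap))
    r=X[(np.hypot(X[:,0]-.503,X[:,1]-.062)<.045)&(X[:,2]>.078)&(X[:,2]<.13)]
    # plane normal
    c=r.mean(0);w=np.linalg.svd(r-c)[2]
    ec=cv2.minEnclosingCircle(((r-c)@w[:2].T).astype(np.float32))
    print("ring",len(r),"centre",c+np.array(ec[0])@w[:2],ec[1],"n",w[2], "top",r[r[:,2]>.119].mean(0))
    arm_=X[(abs(X[:,2]-.046)<.003)&(np.hypot(X[:,0]-.641,X[:,1]-.022)<.14)]
    print("arm",len(arm_),arm_.mean(0),np.linalg.svd(arm_[:,:2]-arm_[:,:2].mean(0))[2][0])
cv2.imwrite("pics/both.png",cv2.resize(np.hstack(ims)[80:420,:,::-1],None,fx=.71,fy=.71))
cv2.imwrite("pics/ringz.png",cv2.resize(np.hstack([ims[0][100:300,170:420],ims[1][150:350,180:430]])[:,:,::-1],None,fx=1.6,fy=1.6))
E
```

```text
top hub ((0.6371752023696899, 0.02181410789489746), 0.017407041043043137) 42 cap ((0.7481144070625305, -0.008517105132341385), 0.03315477818250656) 641
ring 223 centre [0.50458768 0.05934879 0.1025111 ] 0.03676316887140274 n [ 0.59541208 -0.16470102  0.78635745] top [0.48018717 0.06419226 0.12209146]
arm 611 [0.59744552 0.03225578 0.04591521] [-0.95987407  0.28043139]
side hub ((0.641291081905365, 0.025833725929260254), 0.008363556116819382) 49 cap ((0.7475171685218811, -0.003472081618383527), 0.03361862152814865) 677
ring 306 centre [0.50509651 0.06563909 0.10194176] 0.03725206106901169 n [-0.60617877  0.15993102 -0.77908238] top [0.48101199 0.07284011 0.12197929]
arm 917 [0.60510383 0.04186433 0.04624582] [-0.98333075  0.18182584]
```

View pics/both.png

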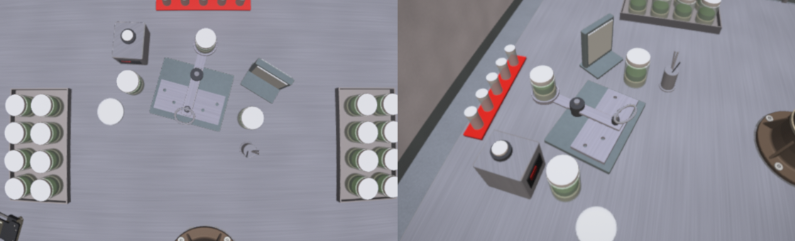

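View pics/ringz.png

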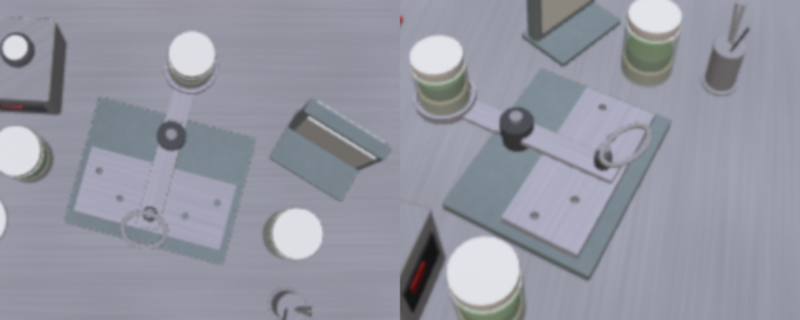

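Both views agree. The light panel is to the right of the jar end (stand y < 0), so the carrier has to go to −0.436 and the ring end moves to +y. In the left half of the crop the ring is at about (145,228) and the hub at (171,135).

No row can tilt the tool directly, so I'll move near the base and check whether the arm's limits tilt it.

Call:
play_rows --increments "-3.2 -1.9 -0.3 0 -1;-3.2 -1.9 -0.3 0 -1;-3.2 -1.9 -0.3 0 -1;-3.2 -1.9 -0.3 0 -1;-3.2 -1.9 -0.3 0 -1" --grip_force 8

```text
clock: 1.52
position: [0.3293, 0.4442, 0.242]
ee_rot: [0.534, 3.096, 0.0]
force: [0.9, 0.7, 0.8]
width: 0.691
gripper_force: 0.0
```

Call:
play_rows --increments "-3.2 -1.9 0 0 -1;-3.2 -1.9 0 0 -1;-3.2 -1.9 0 0 -1;-3.2 -1.9 0 0 -1;-3.2 -1.9 0 0 -1"

```text
clock: 1.93
position: [0.4482, 0.301, 0.242]
ee_rot: [0.534, 3.096, 0.001]
force: [-0.3, 0.8, -0.2]
width: 0.327
gripper_force: 0.0
```

Call:
play_rows --increments "-0.7 -3.7 0 0 -1;-0.7 -3.7 0 0 -1;-0.7 -3.7 0 0 -1;-0.7 -3.7 0 0 -1;-0.7 -3.7 0 0 -1"

```text
clock: 2.35
position: [0.4177, 0.1148, 0.2418]
ee_rot: [0.534, 3.095, 0.001]
force: [1.4, -0.6, 0.6]
width: 0.006
gripper_force: 0.0
```

Call:
play_rows --increments "-0.7 -3.7 0 0 -1;-0.7 -3.7 0 0 -1;-0.7 -3.7 0 0 -1;-0.3 -3.8 0 0 -1;-0.3 -3.8 0 0 -1"

```text
clock: 2.77
position: [0.3804, -0.0704, 0.242]
ee_rot: [0.534, 3.095, 0.001]
force: [1.2, 0.7, -0.6]
width: 0.004
gripper_force: 0.0
```

```bash
python3 -c "
from h import *
s=arm.observe();print(s['clock'],s['position'],s['joints'],R.from_rotvec(s['ee_rot']).as_matrix().round(3),s['width'],s['force'])"
```

```text
2.7667 [ 0.38039199 -0.07038124  0.24200099] [-3.71319607e-01 -2.46750067e-04  4.24682110e-01  2.10394040e+00
 -3.81394823e-04  1.03691372e+00  1.28240237e+00] [[-0.942  0.335  0.001]
 [ 0.335  0.942  0.   ]
 [-0.001  0.001 -1.   ]] 0.003788906742112969 [ 1.20481124  0.66357353 -0.60219263]
```

Call:
play_rows --increments "0 0 -4.1 0 -1;0 0 -4.1 0 -1;0 0 -4.1 0 -1;0 0 -4.1 0 -1;0 0 -4.1 0 -1"

```text
clock: 3.18
position: [0.3803, -0.069, 0.4491]
ee_rot: [0.535, 3.095, 0.001]
force: [1.7, -0.8, 0.1]
width: 0.009
gripper_force: 0.0
```

Call:
play_rows --increments "0 0 -4.1 0 -1;0 0 -4.1 0 -1;0 0 -4.1 0 -1;0 0 -4.1 0 -1;0 0 -4.1 0 -1"

```text
clock: 3.6
position: [0.3815, -0.0672, 0.6307]
ee_rot: [0.528, 3.085, 0.001]
force: [0.6, 0.7, 0.1]
width: 0.005
gripper_force: 0.0
```

Call:
play_rows --increments "0 0 -4.1 0 -1;0 0 -4.1 0 -1;0 0 -4.1 0 -1"

```text
clock: 3.85
position: [0.3814, -0.0675, 0.6511]
ee_rot: [0.527, 3.057, -0.001]
force: [-0.0, -0.4, 0.1]
width: 0.007
gripper_force: 0.0
```

```bash
python3 -c "
from h import *
s=arm.observe();print(s['clock'],s['position'],s['joints'].round(3),R.from_rotvec(s['ee_rot']).as_matrix().round(3),s['width'],s['force'])"
```

```text
3.85 [ 0.38141636 -0.06747182  0.65114341] [ 0.112 -0.019 -0.078  1.125  0.005  1.996  1.266] [[-0.941  0.335  0.039]
 [ 0.335  0.942 -0.007]
 [-0.039  0.006 -0.999]] 0.00667546179430037 [-0.01088764 -0.35848929  0.14341823]
```

Call:
play_rows --increments "0 0 -4.1 0 -1;0 0 -4.1 0 -1;0 0 -4.1 0 -1;0 0 -4.1 0 -1;0 0 -4.1 0 -1"

```text
clock: 4.27
position: [0.373, -0.0678, 0.6938]
ee_rot: [0.512, 2.959, 0.015]
force: [-0.4, -0.5, 0.6]
width: 0.008
gripper_force: 0.0
```

Call:
play_rows --increments "0 0 0 0 -1;0 0 0 0 -1"

```text
clock: 4.43
position: [0.3726, -0.0691, 0.6935]
ee_rot: [0.518, 2.958, 0.014]
force: [0.2, -0.3, -0.9]
width: 0.012
gripper_force: 0.0
```

Call:
play_rows --increments "0 0 2 0 -1;0 0 2 0 -1;0 0 2 0 -1;0 0 2 0 -1;0 0 2 0 -1"

```text
clock: 4.85
position: [0.3867, -0.0686, 0.5924]
ee_rot: [0.509, 2.962, 0.017]
force: [0.9, -1.0, 0.6]
width: 0.004
gripper_force: 0.0
```

```bash
python3 -c "
from h import *
s=arm.observe();print(s['clock'],s['position'],s['joints'].round(3),R.from_rotvec(s['ee_rot']).as_matrix().round(3),s['width'],s['force'])"
```

```text
4.85 [ 0.38669703 -0.06857262  0.59237073] [ 0.786 -0.095 -0.624  1.336 -0.066  1.747  1.374] [[-0.934  0.332  0.135]
 [ 0.333  0.943 -0.012]
 [-0.131  0.034 -0.991]] 0.004070031716878479 [ 0.88141129 -0.96420731  0.64796077]
```

The tilt builds up at the upper reach limit and stays after I back off. It goes outward, so I'll go round to the rear-left, where outward is the direction I want, and tilt there.

```bash
cat >> h.py <<'E'
def plan(wps,step=.039):
    s=arm.observe(); M=R.from_rotvec(s["ee_rot"]).as_matrix(); p=s["position"]
    for w in wps:
        d=M.T@(np.array(w)-p); n=int(np.ceil(np.linalg.norm(d)/step)); print(n,"x",(d/n*100).round(2)); p=np.array(w)
def st():
    s=arm.observe(); M=R.from_rotvec(s["ee_rot"]).as_matrix(); z=M[:,2]
    print(s["clock"],s["position"].round(4),"j",s["joints"].round(2),"\nx",M[:,0].round(3),"y",M[:,1].round(3),"z",z.round(3),"tilt",np.degrees(np.arccos(-z[2])).round(1),"az",np.degrees(np.arctan2(z[1],z[0])).round(1),"F",s["force"].round(1))
E
python3 -c "
from h import *
plan([(.37,.16,.58),(.2,.36,.58),(-.1,.4,.58),(-.34,.22,.58)])"
```

```text
6 x [1.56 3.49 0.12]
7 x [ 3.22  1.89 -0.36]
8 x [ 3.67 -0.77 -0.51]
8 x [ 2.05 -3.12 -0.38]
```

Call:
play_rows --increments "1.6 3.5 0.1 0 -1;1.6 3.5 0.1 0 -1;1.6 3.5 0.1 0 -1;1.6 3.5 0.1 0 -1;1.6 3.5 0.1 0 -1"

```text
clock: 5.27
position: [0.3698, 0.1249, 0.5838]
ee_rot: [0.509, 2.961, 0.015]
force: [1.5, 0.1, -0.3]
width: 0.003
gripper_force: 0.0
```

Call:
play_rows --increments "1.6 3.5 0.1 0 -1;3.2 1.9 -0.4 0 -1;3.2 1.9 -0.4 0 -1;3.2 1.9 -0.4 0 -1;3.2 1.9 -0.4 0 -1"

```text
clock: 5.68
position: [0.2692, 0.2769, 0.5834]
ee_rot: [0.509, 2.96, 0.014]
force: [1.1, 1.1, -0.8]
width: 0.006
gripper_force: 0.0
```

Call:
play_rows --increments "3.2 1.9 -0.4 0 -1;3.2 1.9 -0.4 0 -1;3.2 1.9 -0.4 0 -1;3.7 -0.8 -0.5 0 -1;3.7 -0.8 -0.5 0 -1"

```text
clock: 6.1
position: [0.1496, 0.339, 0.5837]
ee_rot: [0.502, 2.971, 0.015]
force: [-0.4, -0.7, 0.9]
width: 0.006
gripper_force: 0.0
```

Call:
play_rows --increments "3.7 -0.8 -0.5 0 -1;3.7 -0.8 -0.5 0 -1;3.7 -0.8 -0.5 0 -1;3.7 -0.8 -0.5 0 -1;3.7 -0.8 -0.5 0 -1"

```text
clock: 6.52
position: [0.002, 0.3573, 0.5845]
ee_rot: [0.51, 2.962, 0.015]
force: [0.2, -0.4, -0.5]
width: 0.004
gripper_force: 0.0
```

```bash
python3 -c "
from h import *
st();plan([(-.1,.4,.58),(-.34,.22,.58)])"
```

```text
6.5167 [0.002  0.3573 0.5845] j [-0.42 -0.06 -1.25  1.3   0.08  1.89 -0.42] 
x [-0.934  0.333 -0.132] y [0.332 0.943 0.033] z [ 0.135 -0.013 -0.991] tilt 7.8 az -5.5 F [ 0.2 -0.4 -0.5]
3 x [ 3.67  0.21 -0.33]
8 x [ 2.05 -3.12 -0.38]
```

Call:
play_rows --increments "3.7 0.2 -0.3 0 -1;3.7 0.2 -0.3 0 -1;3.7 0.2 -0.3 0 -1;2.1 -3.1 -0.4 0 -1;2.1 -3.1 -0.4 0 -1"

```text
clock: 6.93
position: [-0.1162, 0.3381, 0.5822]
ee_rot: [0.504, 2.97, 0.007]
force: [-1.5, 0.8, 0.2]
width: 0.003
gripper_force: 0.0
```

Call:
play_rows --increments "2.1 -3.1 -0.4 0 -1;2.1 -3.1 -0.4 0 -1;2.1 -3.1 -0.4 0 -1;2.1 -3.1 -0.4 0 -1;2.1 -3.1 -0.4 0 -1"

```text
clock: 7.35
position: [-0.2608, 0.2311, 0.5849]
ee_rot: [0.507, 2.965, 0.018]
force: [0.0, 0.5, -0.3]
width: 0.007
gripper_force: 0.0
```

```bash
python3 -c "
from h import *
st();plan([(-.34,.22,.58)])"
```

```text
7.35 [-0.2608  0.2311  0.5849] j [-1.4   0.05 -1.25  1.26  0.11  1.99 -1.39] 
x [-0.935  0.332 -0.129] y [0.33  0.943 0.034] z [ 0.133 -0.01  -0.991] tilt 7.7 az -4.5 F [ 0.   0.5 -0.3]
3 x [ 2.36 -1.23 -0.18]
```

Call:
play_rows --increments "2.4 -1.2 -1 0 -1;2.4 -1.2 -1 0 -1;0 0 -4.1 0 -1;0 0 -4.1 0 -1;0 0 -4.1 0 -1"

```text
clock: 7.77
position: [-0.2981, 0.2306, 0.5852]
ee_rot: [0.501, 2.951, 0.036]
force: [0.6, -0.3, -0.5]
width: 0.007
gripper_force: 0.0
```

Call:
play_rows --increments "0 0 -4.1 0 -1;0 0 -4.1 0 -1;0 0 -4.1 0 -1;0 0 -4.1 0 -1;0 0 -4.1 0 -1"

```text
clock: 8.18
position: [-0.3084, 0.2364, 0.6143]
ee_rot: [0.525, 3.013, 0.081]
force: [-4.3, -4.6, -0.5]
width: 0.006
gripper_force: 0.0
```

Call:
play_rows --increments "0 0 -4.1 0 -1;0 0 -4.1 0 -1;0 0 -4.1 0 -1;0 0 -4.1 0 -1;0 0 -4.1 0 -1"

```text
clock: 8.6
position: [-0.315, 0.2305, 0.6781]
ee_rot: [-0.503, -3.023, -0.158]
force: [-0.5, 0.0, 0.0]
width: 0.005
gripper_force: 0.0
```

```bash
python3 -c "
from h import *
st()"
```

```text
8.6 [-0.315   0.2305  0.6781] j [-2.62 -0.03 -0.1   1.08  0.08  2.   -1.44] 
x [-0.944  0.319  0.089] y [0.326 0.941 0.089] z [-0.055  0.113 -0.992] tilt 7.2 az 116.0 F [-0.5  0.   0. ]
```

Call:
play_rows --increments "0.3 -1.2 -3.9 0 -1;0.3 -1.2 -3.9 0 -1;0.3 -1.2 -3.9 0 -1;0.3 -1.2 -3.9 0 -1;0.3 -1.2 -3.9 0 -1"

```text
clock: 9.02
position: [-0.3318, 0.1657, 0.7345]
ee_rot: [-0.468, -2.876, -0.197]
force: [0.3, -0.5, 0.9]
width: 0.004
gripper_force: 0.0
```

Call:
play_rows --increments "0.3 -1.2 -3.9 0 -1;0.3 -1.2 -3.9 0 -1;0.3 -1.2 -3.9 0 -1;0.3 -1.2 -3.9 0 -1;0.3 -1.2 -3.9 0 -1"

```text
clock: 9.43
position: [-0.3263, 0.0965, 0.7898]
ee_rot: [-0.431, -2.727, -0.205]
force: [-0.2, 0.0, 0.2]
width: 0.007
gripper_force: 0.0
```

```bash
python3 -c "
from h import *
st()"
```

```text
9.4333 [-0.3263  0.0965  0.7898] j [-2.62 -0.16 -0.4   0.91  0.11  2.   -1.71] 
x [-0.885  0.269  0.381] y [0.323 0.943 0.084] z [-0.337  0.197 -0.921] tilt 23.0 az 149.6 F [-0.2  0.   0.2]
```

Call:
play_rows --increments "0 0 -4.1 0 -1;0 0 -4.1 0 -1;0 0 -4.1 0 -1;0 0 -4.1 0 -1;0 0 -4.1 0 -1"

```text
clock: 9.85
position: [-0.3101, 0.0808, 0.8448]
ee_rot: [-0.394, -2.605, -0.24]
force: [0.0, 0.2, 0.0]
width: 0.004
gripper_force: 0.0
```

Call:
play_rows --increments "0 0 -4.1 0 -1;0 0 -4.1 0 -1;0 0 -4.1 0 -1;0 0 -4.1 0 -1"

```text
clock: 10.18
position: [-0.3316, 0.0557, 0.9102]
ee_rot: [-0.333, -2.465, -0.338]
force: [0.2, -0.2, 0.3]
width: 0.004
gripper_force: 0.0
```

```bash
python3 -c "
from h import *
st();plan([(-.25,.2,.6),(0,.35,.58),(.25,.3,.5),(.45,.1,.4)])"
```

```text
10.1833 [-0.3316  0.0557  0.9102] j [-2.06 -0.17 -0.9   0.6   0.12  2.   -1.61] 
x [-0.775  0.156  0.612] y [0.315 0.935 0.161] z [-0.547  0.317 -0.775] tilt 39.2 az 149.9 F [ 0.2 -0.2  0.3]
10 x [-2.3   1.11  2.41]
8 x [-2.28  2.7  -0.92]
7 x [-3.58  0.27 -1.3 ]
8 x [-3.09 -1.75 -1.19]
```

Call:
play_rows --increments "-2.3 1.1 2.4 0 -1;-2.3 1.1 2.4 0 -1;-2.3 1.1 2.4 0 -1;-2.3 1.1 2.4 0 -1;-2.3 1.1 2.4 0 -1"

```text
clock: 10.6
position: [-0.2953, 0.1208, 0.7692]
ee_rot: [-0.332, -2.469, -0.347]
force: [0.4, -20.9, 30.7]
width: 0.008
gripper_force: 0.0
```

Call:
play_rows --increments "-2.3 1.1 2.4 0 -1;-2.3 1.1 2.4 0 -1;-2.3 1.1 2.4 0 -1;-2.3 1.1 2.4 0 -1;-2.3 1.1 2.4 0 -1"

```text
clock: 11.02
position: [-0.3004, 0.2088, 0.6593]
ee_rot: [-0.35, -2.531, -0.33]
force: [-0.5, -0.0, -0.5]
width: 0.005
gripper_force: 0.0
```

```bash
python3 -c "
from h import *
st();plan([(0,.38,.58),(.25,.35,.5),(.48,.1,.4)])"
```

```text
11.0167 [-0.3004  0.2088  0.6593] j [-2.62 -0.44 -0.07  1.57  0.03  1.4  -1.39] 
x [-0.81   0.177  0.559] y [0.315 0.936 0.16 ] z [-0.494  0.305 -0.814] tilt 35.5 az 148.3 F [-0.5 -0.  -0.5]
10 x [-2.57  2.42 -0.32]
7 x [-3.61  0.54 -0.97]
10 x [-2.87 -1.77 -1.09]
```

Call:
play_rows --increments "-1.5 3.4 -0.3 0 -1;-2 3 -0.3 0 -1;-2.5 2.4 -0.3 0 -1;-2.6 2.4 -0.3 0 -1;-2.6 2.4 -0.3 0 -1"

```text
clock: 11.43
position: [-0.1939, 0.2851, 0.6378]
ee_rot: [-0.34, -2.538, -0.328]
force: [-0.6, 1.1, -0.8]
width: 0.005
gripper_force: 0.0
```

```bash
python3 -c "
from h import *
st();plan([(0,.38,.58),(.25,.35,.5),(.48,.1,.4)])"
```

```text
11.4333 [-0.1939  0.2851  0.6378] j [-2.04 -0.43  0.03  1.61 -0.31  1.44 -0.74] 
x [-0.815  0.172  0.553] y [0.307 0.938 0.161] z [-0.491  0.301 -0.818] tilt 35.2 az 148.5 F [-0.6  1.1 -0.8]
6 x [-2.89  2.32 -0.32]
7 x [-3.62  0.51 -0.95]
10 x [-2.86 -1.8  -1.06]
```

Call:
play_rows --increments "-2.9 2.3 -0.3 0 -1;-2.9 2.3 -0.3 0 -1;-2.9 2.3 -0.3 0 -1;-2.9 2.3 -0.3 0 -1;-2.9 2.3 -0.3 0 -1"

```text
clock: 11.85
position: [-0.0308, 0.3636, 0.5874]
ee_rot: [-0.344, -2.539, -0.328]
force: [-0.3, 1.1, 1.1]
width: 0.007
gripper_force: 0.0
```

Call:
play_rows --increments "-2.9 2.3 -0.3 0 -1;-3.6 0.5 -1 0 -1;-3.6 0.5 -1 0 -1;-3.6 0.5 -1 0 -1;-3.6 0.5 -1 0 -1"

```text
clock: 12.27
position: [0.1446, 0.3598, 0.5337]
ee_rot: [-0.344, -2.539, -0.327]
force: [0.7, 1.9, -0.4]
width: 0.001
gripper_force: 0.0
```

```bash
python3 -c "
from h import *
st();plan([(.25,.33,.5),(.54,.06,.3)])"
```

```text
12.2667 [0.1446 0.3598 0.5337] j [-2.18 -0.34  1.02  1.65 -0.31  1.58  0.12] 
x [-0.815  0.175  0.552] y [0.309 0.938 0.16 ] z [-0.489  0.301 -0.819] tilt 35.1 az 148.4 F [ 0.7  1.9 -0.4]
3 x [-3.66 -0.02 -1.1 ]
12 x [-3.28 -1.63 -0.49]
```

Call:
play_rows --increments "-3.7 0 -1.1 0 -1;-3.7 0 -1.1 0 -1;-3.7 0 -1.1 0 -1;-3.3 -1.6 -0.5 0 -1;-3.3 -1.6 -0.5 0 -1"

```text
clock: 12.68
position: [0.2709, 0.2781, 0.4725]
ee_rot: [-0.342, -2.564, -0.343]
force: [2.1, -0.8, -0.3]
width: 0.005
gripper_force: 0.0
```

Call:
play_rows --increments "-3.3 -1.6 -0.5 0 -1;-3.3 -1.6 -0.5 0 -1;-3.3 -1.6 -0.5 0 -1;-3.3 -1.6 -0.5 0 -1;-3.3 -1.6 -0.5 0 -1"

```text
clock: 13.1
position: [0.3167, 0.148, 0.4172]
ee_rot: [-0.387, -2.633, -0.383]
force: [0.9, -0.7, -0.7]
width: 0.002
gripper_force: 0.0
```

```bash
python3 -c "
from h import *
st();plan([(.56,.029,.195)])"
```

```text
13.1 [0.3167 0.148  0.4172] j [-1.89 -0.44  1.32  1.77 -0.09  1.62  0.65] 
x [-0.86   0.205  0.468] y [0.33  0.922 0.202] z [-0.39   0.328 -0.86 ] tilt 30.6 az 140.0 F [ 0.9 -0.7 -0.7]
9 x [-3.75 -0.83  0.64]
```

```bash
python3 -c "
from h import *
plan([(.47,.22,.36)])"
```

```text
5 x [-2.87  2.11  0.26]
```

Call:
play_rows --increments "-2.9 2.1 0.3 0 -1;-2.9 2.1 0.3 0 -1;-2.9 2.1 0.3 0 -1;-2.9 2.1 0.3 0 -1;-2.9 2.1 0.3 0 -1"

```text
clock: 13.52
position: [0.3549, 0.2035, 0.4029]
ee_rot: [-0.436, -2.741, -0.433]
force: [-0.7, 1.1, -0.0]
width: 0.003
gripper_force: 0.0
```

```bash
python3 -c "
from h import *
st();plan([(.56,.029,.21)])"
```

```text
13.5167 [0.3549 0.2035 0.4029] j [-2.   -0.44  1.32  1.78 -0.03  1.47  0.55] 
x [-0.898  0.244  0.365] y [0.345 0.907 0.242] z [-0.272  0.343 -0.899] tilt 26.0 az 128.4 F [-0.7  1.1 -0. ]
9 x [-3.3  -1.49  0.64]
```

```bash
cat > kin.py <<'E'
import numpy as np
from scipy.spatial.transform import Rotation as R
from scipy.optimize import least_squares
D=[([-1.332,0.434,0.025,1.573,-0.012,1.134,-0.075],[.2094,.5884,.2259],[[-.942,.335,.001],[.335,.942,0],[0,0,-1]]),
([-.3713,0,.4247,2.1039,0,1.0369,1.2824],[.3804,-.0704,.242],[[-.942,.335,.001],[.335,.942,0],[0,0,-1]]),
([.786,-.095,-.624,1.336,-.066,1.747,1.374],[.3867,-.0686,.5924],[[-.934,.333,-.131],[.332,.943,.034],[.135,-.012,-.991]]),
([-1.4,.05,-1.25,1.26,.11,1.99,-1.39],[-.2608,.2311,.5849],[[-.935,.332,-.129],[.33,.943,.034],[.133,-.01,-.991]]),
([-2.06,-.17,-.9,.6,.12,2,-1.61],[-.3316,.0557,.9102],[[-.775,.156,.612],[.315,.935,.161],[-.547,.317,-.775]]),
([-2.04,-.43,.03,1.61,-.31,1.44,-.74],[-.1939,.2851,.6378],[[-.815,.172,.553],[.307,.938,.161],[-.491,.301,-.818]]),
([-2.18,-.34,1.02,1.65,-.31,1.58,.12],[.1446,.3598,.5337],[[-.815,.175,.552],[.309,.938,.16],[-.489,.301,-.819]]),
([-2,-.44,1.32,1.78,-.03,1.47,.55],[.3549,.2035,.4029],[[-.898,.244,.365],[.345,.907,.242],[-.272,.343,-.899]])]
def fk(q,p,s):
    M=R.from_euler('z',p[0]); x=np.array([p[6],p[7],p[1]])
    M=M*R.from_euler('z',s[0]*q[0])*R.from_euler('y',s[1]*q[1]); x=x+M.apply([p[8],0,p[2]])
    M=M*R.from_euler('z',s[2]*q[2])*R.from_euler('y',s[3]*q[3]); x=x+M.apply([p[9],0,p[3]])
    M=M*R.from_euler('z',s[4]*q[4])*R.from_euler('y',s[5]*q[5]); x=x+M.apply([p[10],0,p[4]])
    return x,(M*R.from_euler('z',s[6]*q[6]+p[5])).as_matrix()
def res(p,s):
    r=[]
    for q,x,A in D:
        X,M=fk(q,p,s); r+=list((X-x)*3)+list((M-np.array(A).T).ravel())
    return np.array(r)
if __name__=="__main__":
    import itertools; best=None
    for a,b,c,d in itertools.product([1,-1],repeat=4):
        for o in (0,1.57,3.14,-1.57):
            s=[a,1,b,1,c,1,d]
            f=least_squares(res,[0,.3,.5,.45,.3,o,0,0,0,0,0],args=(s,))
            if best is None or f.cost<best[0]: best=(f.cost,s,f.x)
    print(best[0],best[1],best[2].round(4)); np.savez("kin.npz",s=best[1],p=best[2])
    print(np.abs(res(best[2],best[1])).max())
E
python3 kin.py
```

```text
0.023247182838798577 [-1, 1, -1, 1, -1, 1, -1] [-0.0722  0.2914  0.5042  0.433   0.3621  1.505   0.0126  0.0021 -0.0047
 -0.0271  0.0017]
0.09834845139920356
```

```bash
cat > k2.py <<'E'
from kin import *
k=np.load("kin.npz"); s=k["s"]
def fk2(q,p): return fk(np.array(q)+np.r_[0,p[11:16],0],p[:11],s)
def res2(p):
    r=[]
    for q,x,A in D:
        X,M=fk2(q,p); r+=list((X-x)*3)+list((M-np.array(A).T).ravel())
    return np.array(r)
if __name__=="__main__":
    f=least_squares(res2,np.r_[k["p"],np.zeros(5)],x_scale=.1)
    print(f.cost,f.x.round(4)); np.save("p2.npy",f.x)
    for q,x,A in D:
        X,M=fk2(q,f.x); print((X-x).round(4),np.abs(M-np.array(A).T).max().round(3))
E
python3 k2.py
```

```text
0.014781120314518226 [ 1.5900e-02  2.9390e-01  5.1540e-01  4.2910e-01  3.8230e-01  1.4874e+00
  7.7000e-03  7.0000e-04 -1.1800e-02 -4.0300e-02 -1.0000e-03  1.5300e-02
  1.0080e-01 -9.0000e-04 -4.5000e-03 -6.3000e-03]
[ 0.0006 -0.0064  0.0062] 0.041
[ 0.0064  0.0134 -0.0031] 0.006
[0.0232 0.0132 0.0028] 0.008
[-0.0102  0.0034  0.004 ] 0.029
[ 0.0069  0.0009 -0.0086] 0.03
[-0.0139  0.0067  0.0075] 0.014
[-0.0046 -0.0111 -0.0026] 0.015
[-0.0085 -0.0203 -0.0063] 0.009
```

```bash
cat >> k2.py <<'E'
P2=np.load("p2.npy"); LO=np.array([-2.62,-.44,-1.27,.08,-1.32,.12,-2.74]);HI=np.array([2.62,2.09,1.32,2.57,4.46,2.,2.74])
def jac(q):
    x0,M0=fk2(q,P2);J=np.zeros((6,7))
    for i in range(7):
        d=np.array(q,float);d[i]+=1e-5;x,M=fk2(d,P2);J[:3,i]=(x-x0)/1e-5;J[3:,i]=R.from_matrix(M@M0.T).as_rotvec()/1e-5
    return J
E
python3 - <<'E'
from k2 import *
from h import arm
q=arm.observe()["joints"];J=jac(q);S=np.linalg.pinv(J)
x,M=fk2(q,P2);print(x)
for n,v in zip(["X","Y","Z","turn z"],[[.04,0,0,0,0,0],[0,.04,0,0,0,0],[0,0,.04,0,0,0],np.r_[0,0,0,M[:,2]*.12]]): print(n,(S@v).round(3))
u,sv,vt=np.linalg.svd(J);print("null",vt[-1].round(3),sv.round(3))
# IK for goal
zt=np.array([-.51,.29,-.81]);zt/=np.linalg.norm(zt);y=np.array([.45,.89,0]);y-=y@zt*zt;y/=np.linalg.norm(y);G=np.c_[np.cross(y,zt),y,zt]
def ik(t,q0,wz=.02):
    f=lambda q:np.r_[(fk2(q,P2)[0]-t)*5,(fk2(q,P2)[1]-G).ravel(),wz*(q-q0)*.1]
    s=least_squares(f,np.clip(q0,LO+.01,HI-.01),bounds=(LO,HI));return s
for t in ([.55,.035,.17],[.5,.1,.4],[.3,.3,.5],[.15,.36,.53],[0,.36,.6]):
  for q0 in ([0,.7,0,1.5,0,1.5,1.2],q):
    s=ik(np.array(t),np.array(q0));print(t,s.cost.round(5),s.x.round(2))
E
```

```text
[0.34905743 0.18468795 0.39869056]
X [-0.158 -0.028  0.152 -0.077  0.038  0.017 -0.   ]
Y [-0.098  0.028  0.043 -0.008 -0.027 -0.037 -0.04 ]
Z [ 0.014  0.019 -0.029 -0.082 -0.021  0.084 -0.015]
turn z [ 0.013  0.037  0.029  0.001 -0.033  0.001 -0.073]
null [ 0.17   0.486  0.381  0.009 -0.442  0.008  0.628] [1.804 1.541 1.406 0.474 0.304 0.147]
[0.55, 0.035, 0.17] 0.0 [ 0.1   0.76 -0.07  1.34 -0.25  1.62  1.19]
[0.55, 0.035, 0.17] 0.61504 [-1.71 -0.44  1.32  2.11  0.29  1.    0.51]
[0.5, 0.1, 0.4] 0.0 [ 0.01  0.53 -0.07  1.19 -0.31  1.96  1.  ]
[0.5, 0.1, 0.4] 0.25794 [-1.89 -0.44  1.32  1.69  0.1   1.49  0.45]
[0.3, 0.3, 0.5] 0.0 [-0.27  0.18 -0.21  1.45 -0.48  1.88  0.56]
[0.3, 0.3, 0.5] 0.01714 [-2.32 -0.44  1.32  1.57 -0.15  1.63  0.05]
[0.15, 0.36, 0.53] 0.0 [-0.34 -0.02 -0.37  1.6  -0.58  1.8   0.32]
[0.15, 0.36, 0.53] 0.0 [-2.17 -0.17  1.23  1.61 -0.46  1.69  0.12]
[0, 0.36, 0.6] 1e-05 [-0.33 -0.23 -0.51  1.59 -0.71  1.89  0.09]
[0, 0.36, 0.6] 0.0 [-2.03 -0.32  0.6   1.59 -0.4   1.6  -0.38]
```

```bash
cat > sim.py <<'E'
from k2 import *
VM=.7*np.array([2.22,2.22,3.01,3.01,3.14,3.14,3.14])/12
def row(q,d,turn=0,n=6,lam=1e-3):
    x,M=fk2(q,P2); xt=x+M@np.array(d)/100; Mt=M@R.from_euler('z',turn,degrees=True).as_matrix()
    q0=q.copy()
    for _ in range(n):
        x,M=fk2(q,P2); e=np.r_[xt-x,R.from_matrix(Mt@M.T).as_rotvec()]
        J=jac(q); q=np.clip(q+J.T@np.linalg.solve(J@J.T+lam*np.eye(6),e),LO,HI)
    dq=q-q0; k=max(1,np.abs(dq/VM).max()); return np.clip(q0+dq/k,LO,HI)
def show(q):
    x,M=fk2(q,P2);z=M[:,2];print(q.round(2),x.round(3),"tilt",np.degrees(np.arccos(-z[2])).round(1),np.degrees(np.arctan2(z[1],z[0])).round(1))
E
python3 - <<'E'
from sim import *
q=np.array(D[5][0]);
for r in [(-2.9,2.3,-.3)]*6+[(-3.6,.5,-1)]*4: q=row(q,r)
show(q)
for r in [(-3.7,0,-1.1)]*3+[(-3.3,-1.6,-.5)]*7: q=row(q,r)
show(q)
for r in [(-2.9,2.1,.3)]*5: q=row(q,r)
show(q)
print("first"); q=np.array(D[2][0])
for r in [(1.6,3.5,.1)]*6+[(3.2,1.9,-.4)]*7+[(3.7,-.8,-.5)]*7: q=row(q,r)
show(q)
for r in [(3.7,.2,-.3)]*3+[(2.1,-3.1,-.4)]*7: q=row(q,r)
show(q)
for r in [(2.4,-1.2,-1)]*2+[(0,0,-4.1)]*13: q=row(q,r)
show(q)
E
```

```text
[-2.25 -0.32  1.06  1.62 -0.34  1.58  0.1 ] [0.128 0.369 0.542] tilt 35.9 147.5
[-2.49 -0.44  1.32  1.56  0.09  1.67  0.42] [0.294 0.285 0.466] tilt 19.1 155.2
[-2.62 -0.44  1.32  1.26  0.42  1.74  0.24] [0.427 0.293 0.56 ] tilt 10.1 72.3
first
[ 0.36 -0.44 -1.21  1.25 -0.34  1.97  0.03] [0.047 0.388 0.609] tilt 6.8 10.4
[-0.1  -0.44 -1.16  1.11 -0.47  2.   -0.63] [-0.176  0.378  0.664] tilt 11.6 84.6
[-0.11 -0.17 -0.91  0.08 -0.62  2.   -1.04] [-0.128  0.318  1.057] tilt 63.5 86.1
```

```bash
cat >> sim.py <<'E'
from scipy.optimize import lsq_linear
W=np.ones(6); LAM=.03
def row(q,d,turn=0,n=2):
    x,M=fk2(q,P2); xt=x+M@np.array(d)/100; Mt=M@R.from_euler('z',turn,degrees=True).as_matrix()
    lo=np.maximum(LO,q-VM);hi=np.minimum(HI,q+VM)
    for _ in range(n):
        x,M=fk2(q,P2); e=np.r_[xt-x,R.from_matrix(Mt@M.T).as_rotvec()]
        J=jac(q); q=np.clip(q+lsq_linear(np.r_[W[:,None]*J,LAM*np.eye(7)],np.r_[W*e,np.zeros(7)],(lo-q-1e-6,hi-q+1e-6)).x,LO,HI)
    return q
def rows(q,*seq):
    for n,*d in seq:
        for _ in range(n): q=row(q,d[:3],d[3] if len(d)>3 else 0)
    return q
def test():
    q=rows(np.array(D[5][0]),(6,-2.9,2.3,-.3),(4,-3.6,.5,-1));show(q)
    q=rows(q,(3,-3.7,0,-1.1),(7,-3.3,-1.6,-.5));show(q)
    q=rows(q,(5,-2.9,2.1,.3));show(q)
    q=rows(np.array(D[2][0]),(6,1.6,3.5,.1),(7,3.2,1.9,-.4),(7,3.7,-.8,-.5));show(q)
    q=rows(q,(3,3.7,.2,-.3),(7,2.1,-3.1,-.4));show(q)
    q=rows(q,(2,2.4,-1.2,-1),(13,0,0,-4.1));show(q)
E
python3 - <<'E'
import sim
for w,l in ((1,.03),(1,.1),(3,.03),(.3,.03)):
    sim.W=np.r_[w,w,w,1,1,1] if 0 else sim.np.r_[w,w,w,1,1,1]; sim.LAM=l; print(w,l); sim.test()
E
```

```text
1 0.03
[-2.25 -0.32  1.06  1.62 -0.34  1.58  0.1 ] [0.128 0.368 0.542] tilt 35.9 147.5
[-1.94 -0.44  1.32  1.8  -0.13  1.63  0.62] [0.28  0.155 0.415] tilt 34.0 143.9
[-2.05 -0.44  1.32  1.84 -0.12  1.49  0.54] [0.289 0.211 0.392] tilt 31.7 139.7
[ 0.08 -0.44 -1.27  1.32 -0.28  1.92 -0.04] [-0.052  0.385  0.579] tilt 8.1 2.3
[-0.78 -0.44 -1.27  1.38 -0.28  1.94 -0.88] [-0.307  0.192  0.557] tilt 7.2 17.1
[-1.6  -0.11 -1.06  1.11  0.02  2.   -1.42] [-0.311  0.162  0.675] tilt 8.0 103.1
1 0.1
[-2.22 -0.35  0.99  1.65 -0.31  1.56  0.06] [0.12  0.361 0.54 ] tilt 35.8 147.0
[-1.93 -0.44  1.32  1.81 -0.13  1.63  0.63] [0.28  0.152 0.413] tilt 34.0 143.7
[-2.04 -0.44  1.32  1.84 -0.12  1.49  0.54] [0.289 0.208 0.39 ] tilt 31.7 139.6
[ 0.1  -0.44 -1.27  1.31 -0.28  1.92 -0.03] [-0.049  0.386  0.581] tilt 8.1 2.4
[-0.75 -0.44 -1.27  1.36 -0.28  1.96 -0.86] [-0.304  0.196  0.564] tilt 7.1 16.4
[-1.41 -0.13 -1.2   1.09  0.01  2.   -1.36] [-0.312  0.174  0.677] tilt 8.3 100.8
3 0.03
[-2.25 -0.32  1.06  1.62 -0.34  1.58  0.1 ] [0.128 0.368 0.542] tilt 35.9 147.5
[-1.94 -0.44  1.32  1.77 -0.07  1.
[... 160 characters left out ...]
9 -0.03] [-0.046  0.397  0.583] tilt 8.8 13.2
[-0.78 -0.44 -1.27  1.38 -0.27  1.79 -0.88] [-0.331  0.242  0.558] tilt 10.3 71.5
[-2.   -0.25 -0.87  0.63  0.23  2.   -1.44] [-0.278  0.078  0.916] tilt 44.1 131.0
0.3 0.03
[-2.23 -0.35  1.    1.64 -0.32  1.56  0.06] [0.121 0.361 0.54 ] tilt 35.9 147.4
[-1.93 -0.44  1.32  1.82 -0.14  1.66  0.63] [0.264 0.149 0.415] tilt 35.7 147.1
[-2.04 -0.44  1.32  1.87 -0.16  1.54  0.55] [0.252 0.205 0.391] tilt 35.4 146.7
[ 0.09 -0.44 -1.27  1.31 -0.28  1.93 -0.03] [-0.05   0.383  0.581] tilt 7.9 -0.9
[-0.76 -0.44 -1.27  1.36 -0.28  1.99 -0.86] [-0.298  0.183  0.564] tilt 7.8 0.4
[-1.44 -0.04 -1.27  1.26  0.06  2.   -1.46] [-0.294  0.175  0.604] tilt 7.0 5.2
```

```bash
nproc; cat > fast.py <<'E'
import numpy as np, sim
from sim import P2,s,LO,HI,VM
from scipy.optimize import lsq_linear
def rz(a): c,t=np.cos(a),np.sin(a);return np.array([[c,-t,0],[t,c,0],[0,0,1]])
def ry(a): c,t=np.cos(a),np.sin(a);return np.array([[c,0,t],[0,1,0],[-t,0,c]])
p=P2[:11];off=np.r_[0,P2[11:16],0]
W=np.r_[1.7,1.7,1.7,1,1,1];LAM=.03
def fkj(q):
    a=s*(np.array(q)+off);M=rz(p[0]);x=np.array([p[6],p[7],p[1]]);ax=[];o=[]
    for i in range(7):
        ax.append(s[i]*(M[:,1] if i%2 else M[:,2]));o.append(x)
        M=M@(ry(a[i]) if i%2 else rz(a[i]))
        if i==1:x=x+M@[p[8],0,p[2]]
        if i==3:x=x+M@[p[9],0,p[3]]
        if i==5:x=x+M@[p[10],0,p[4]]
    M=M@rz(p[5])
    J=np.array([np.r_[np.cross(k,x-c),k] for k,c in zip(ax,o)]).T
    return x,M,J
def rv(E):
    return np.array([E[2,1]-E[1,2],E[0,2]-E[2,0],E[1,0]-E[0,1]])/2
def row(q,xt,Mt,n=2):
    lo=np.maximum(LO,q-VM)-1e-6;hi=np.minimum(HI,q+VM)+1e-6
    for _ in range(n):
        x,M,J=fkj(q);e=W*np.r_[xt-x,rv(Mt@M.T)];A=np.r_[W[:,None]*J,LAM*np.eye(7)];b=np.r_[e,np.zeros(7)]
        d=np.linalg.lstsq(A,b,rcond=None)[0]
        if (q+d<lo).any() or (q+d>hi).any(): d=lsq_linear(A,b,(lo-q,hi-q),method='bvls').x
        q=np.clip(q+d,LO,HI)
    return q
def go(q,wps,step=.038,extra=0):
    "move towards world waypoints, keeping reached orientation; log tool-frame rows"
    log=[]
    for w in wps:
        x,M,_=fkj(q);n=int(np.ceil(np.linalg.norm(np.array(w[:3])-x)/step))
        d=(np.array(w[:3])-x)/max(n,1);t=np.radians(w[3])/max(n,1) if len(w)>3 else 0
        for _ in range(n):
            x,M,_=fkj(q);q=row(q,x+d,M@rz(t))
        log.append((n,q))
    return q,log
def desc(q):
    x,M,_=fkj(q);z=M[:,2];return q.round(2),x.round(3),"tilt",np.degrees(np.arccos(-z[2])).round(1),np.degrees(np.arctan2(z[1],z[0])).round(1),"y",M[:,1].round(2)
E
cat > search.py <<'E'
from fast import *
import sys,time
from multiprocessing import Pool
from h import arm
ZG=np.array([-.52,.29,-.80]);ZG/=np.linalg.norm(ZG)
END=[(.5,.12,.36),(.555,.03,.2)]
def cost(q):
    x,M,_=fkj(q);return np.linalg.norm(x-END[-1])*5+np.degrees(np.arccos(np.clip(M[:,2]@ZG,-1,1)))/15
def trial(a):
    seed,q0=a;r=np.random.default_rng(seed);k=r.integers(1,5);w=[]
    for _ in range(k):
        b=np.radians(r.uniform(0,200));rad=r.uniform(.2,.6);w.append((rad*np.cos(b),rad*np.sin(b),r.uniform(.35,.9)))
    try:
        q,log=go(q0,w+END)
        return cost(q)+sum(n for n,_ in log)/300,w,q,[n for n,_ in log]
    except Exception as e: return 99,w,q0,[]
if __name__=="__main__":
    q0=np.array(arm.observe()["joints"]);t=time.time();out=[]
    with Pool() as P:
        for o in P.imap_unordered(trial,[(i,q0) for i in range(20000)],chunksize=4):
            out.append(o)
            if time.time()-t>float(sys.argv[1]):P.terminate();break
    out.sort(key=lambda o:o[0]);print(len(out))
    for o in out[:4]:print(round(o[0],2),np.round(o[1],2).tolist(),o[3],*desc(o[2]))
E
OPENBLAS_NUM_THREADS=1 python3 search.py 120
```

```text
4
1989
0.18 [[-0.44, -0.15, 0.4]] [23, 20, 6] [ 0.36  0.79 -0.56  1.29 -0.    1.66  1.14] [0.555 0.03  0.2  ] tilt 36.5 150.8 y [0.31 0.94 0.14]
0.18 [[-0.3, -0.08, 0.4]] [19, 16, 6] [ 0.23  0.76 -0.3   1.29 -0.13  1.66  1.27] [0.555 0.03  0.2  ] tilt 36.0 151.1 y [0.31 0.94 0.13]
0.18 [[-0.3, -0.05, 0.38]] [19, 15, 6] [ 0.24  0.77 -0.34  1.28 -0.11  1.68  1.25] [0.555 0.03  0.2  ] tilt 36.7 152.1 y [0.31 0.94 0.13]
0.2 [[-0.26, -0.06, 0.41], [-0.04, 0.28, 0.58], [0.28, 0.13, 0.38]] [18, 10, 9, 6, 6] [ 0.11  0.76 -0.08  1.28 -0.23  1.69  1.37] [0.555 0.03  0.2  ] tilt 36.4 151.6 y [0.31 0.94 0.13]
```

```bash
python3 - <<'E'
t=open('fast.py').read()
t=t.replace("            x,M,_=fkj(q);q=row(q,x+d,M@rz(t))\n","            x,M,_=fkj(q);q=row(q,x+d,M@rz(t))\n            if GUARD and (np.hypot(*x[:2])<.25 or np.hypot(*(x-.2*M[:,2])[:2])<.16 or x[2]<.33 and len(log)<len(wps)-1): raise ValueError\n").replace("def rv(","GUARD=False\ndef rv(")
open('fast.py','w').write(t)
t=open('search.py').read().replace("ZG=","import fast;fast.GUARD=True\nZG=",1).replace("uniform(.2,.6)","uniform(.27,.6)")
t=t.replace("uniform(0,200)","uniform(0,240)")
open('search.py','w').write(t)
E
OPENBLAS_NUM_THREADS=1 python3 search.py 150
```

```text
6893
0.72 [[-0.29, 0.27, 0.53], [-0.57, 0.16, 0.88], [-0.51, 0.18, 0.6], [0.11, 0.44, 0.68]] [18, 14, 6, 18, 16, 6] [-0.28  0.79  0.69  1.4  -0.64  1.74  1.76] [0.555 0.03  0.2  ] tilt 31.8 142.2 y [0.34 0.92 0.19]
0.87 [[-0.14, 0.24, 0.42]] [14, 17, 6] [-0.4   0.79  0.86  1.47 -0.69  1.69  1.82] [0.555 0.03  0.2  ] tilt 26.4 141.9 y [0.33 0.93 0.16]
0.88 [[-0.14, 0.24, 0.43], [0.23, 0.2, 0.38]] [14, 9, 8, 6] [-0.4   0.78  0.85  1.47 -0.68  1.68  1.81] [0.555 0.03  0.2  ] tilt 26.3 142.2 y [0.32 0.93 0.16]
0.88 [[-0.4, 0.39, 0.42], [-0.54, 0.12, 0.86], [-0.14, 0.36, 0.64], [0.07, 0.28, 0.45]] [21, 15, 13, 8, 13, 6] [-0.33  0.81  0.82  1.44 -0.72  1.76  1.84] [0.555 0.03  0.2  ] tilt 31.2 137.0 y [0.35 0.91 0.22]
```

```bash
python3 -c "
from h import *
st();plan([(-.29,.27,.53)])"
```

```text
13.5167 [0.3549 0.2035 0.4029] j [-2.   -0.44  1.32  1.78 -0.03  1.47  0.55] 
x [-0.898  0.244  0.365] y [0.345 0.907 0.242] z [-0.272  0.343 -0.899] tilt 26.0 az 128.4 F [-0.7  1.1 -0. ]
17 x [ 3.78 -0.77  0.49]
```

Call:
play_rows --increments "3.8 -0.7 0.4 0 -1;3.8 -0.7 0.4 0 -1;3.8 -0.7 0.4 0 -1;3.8 -0.7 0.4 0 -1;3.8 -0.7 0.4 0 -1"

```text
clock: 13.93
position: [0.1659, 0.2245, 0.4465]
ee_rot: [-0.436, -2.74, -0.434]
force: [0.1, -0.1, 1.1]
width: 0.005
gripper_force: 0.0
```

Call:
play_rows --increments "3.8 -0.7 0.4 0 -1;3.8 -0.7 0.4 0 -1;3.8 -0.7 0.4 0 -1;3.8 -0.7 0.4 0 -1;3.8 -0.7 0.4 0 -1"

```text
clock: 14.35
position: [0.0665, 0.2308, 0.4747]
ee_rot: [-0.433, -2.745, -0.443]
force: [-1.1, -1.7, 0.6]
width: 0.008
gripper_force: 0.0
```

```bash
cat > chk.py <<'E'
import sys,fast
from fast import *
from h import arm,st,plan
st(); w=eval(sys.argv[1]); q=np.array(arm.observe()["joints"])
q1,log=go(q,w)
for n,a in log: print(n,*desc(a))
plan(w)
E
python3 chk.py "[(-.29,.27,.53),(-.57,.16,.88),(-.51,.18,.6),(.11,.44,.68),(.5,.12,.36),(.555,.03,.2)]"
```

```text
14.35 [0.0665 0.2308 0.4747] j [-0.75 -0.44 -0.04  1.94 -0.47  1.58  0.45] 
x [-0.901  0.242  0.361] y [0.343 0.906 0.249] z [-0.266  0.348 -0.899] tilt 26.0 az 127.4 F [-1.1 -1.7  0.6]
10 [-1.44 -0.41 -0.48  1.78 -0.38  1.3  -0.62] [-0.254  0.33   0.538] tilt 28.6 133.6 y [0.33 0.91 0.24]
14 [-0.53 -0.44 -1.27  0.58 -0.79  2.   -1.21] [-0.51   0.142  0.823] tilt 34.2 137.2 y [0.34 0.91 0.25]
6 [-1.21 -0.44 -1.16  1.42 -0.39  1.35 -1.18] [-0.516  0.19   0.619] tilt 32.9 137.6 y [0.33 0.91 0.24]
18 [-1.44  0.02  0.51  1.17 -0.62  1.87  0.15] [0.11 0.44 0.68] tilt 32.9 137.6 y [0.33 0.91 0.24]
16 [-0.49  0.59  0.83  1.39 -0.66  1.94  1.61] [0.5  0.12 0.36] tilt 32.9 137.6 y [0.33 0.91 0.24]
6 [-0.29  0.82  0.76  1.42 -0.7   1.77  1.84] [0.555 0.03  0.2  ] tilt 32.9 137.6 y [0.33 0.91 0.24]
10 x [ 3.51 -0.73  0.59]
12 x [ 2.93 -0.9  -2.32]
8 x [-1.88 -0.39  3.03]
18 x [-2.59  2.6  -0.81]
16 x [-3.4  -1.47  0.45]
5 x [-2.58 -2.05  1.96]
```

```bash
OPENBLAS_NUM_THREADS=1 python3 search.py 120
```

```text
4817
0.63 [[-0.33, 0.08, 0.42], [-0.0, 0.52, 0.75], [-0.08, 0.48, 0.8]] [12, 13, 3, 22, 6] [-0.12  0.7   0.32  1.38 -0.41  1.63  1.57] [0.555 0.03  0.2  ] tilt 30.2 148.4 y [0.3  0.94 0.14]
0.63 [[-0.49, -0.05, 0.74], [-0.15, 0.58, 0.9]] [19, 15, 24, 6] [ 0.02  0.69  0.13  1.38 -0.37  1.61  1.52] [0.555 0.03  0.2  ] tilt 32.7 142.4 y [0.32 0.93 0.2 ]
0.66 [[-0.27, 0.14, 0.35]] [11, 19, 6] [-0.4   0.83  0.85  1.4  -0.65  1.75  1.81] [0.555 0.03  0.2  ] tilt 28.6 151.2 y [0.29 0.95 0.11]
0.66 [[-0.57, -0.02, 0.86], [0.01, 0.35, 0.76], [-0.37, 0.34, 0.64]] [21, 15, 11, 25, 6] [-0.35  0.86  0.85  1.39 -0.71  1.81  1.86] [0.555 0.03  0.2  ] tilt 32.2 143.7 y [0.31 0.93 0.19]
```

Call:
play_rows --increments "3.5 -0.7 0.6 0 -1;3.5 -0.7 0.6 0 -1;3.5 -0.7 0.6 0 -1;3.5 -0.7 0.6 0 -1;3.5 -0.7 0.6 0 -1"

```text
clock: 14.77
position: [0.0067, 0.2706, 0.4895]
ee_rot: [-0.446, -2.724, -0.408]
force: [0.7, 0.1, -0.3]
width: 0.008
gripper_force: 0.0
```

```bash
for w in "[(-.49,-.05,.74),(-.15,.58,.9),(.5,.12,.36),(.555,.03,.2)]" "[(-.33,.08,.42),(0,.52,.75),(-.08,.48,.8),(.5,.12,.36),(.555,.03,.2)]" "[(-.35,.1,.6),(-.35,.06,.75),(-.34,.05,.9),(-.25,.25,.6),(.1,.45,.6),(.5,.12,.36),(.555,.03,.2)]"; do python3 chk.py "$w";done
```

```text
14.7667 [0.0067 0.2706 0.4895] j [-0.88 -0.44 -0.15  1.9  -0.5   1.53  0.21] 
x [-0.889  0.252  0.382] y [0.353 0.909 0.222] z [-0.291  0.332 -0.897] tilt 26.2 az 131.3 F [ 0.7  0.1 -0.3]
18 [-1.25 -0.36 -1.27  0.89 -0.31  1.89 -1.47] [-0.448  0.033  0.758] tilt 26.6 140.8 y [0.33 0.93 0.17]
17 [-1.44  0.38 -0.77  0.29  0.05  2.   -0.81] [-0.15   0.558  0.814] tilt 32.3 137.6 y [0.35 0.91 0.22]
24 [-0.19  0.44  0.24  1.38 -0.46  1.8   1.32] [0.497 0.127 0.371] tilt 31.6 137.7 y [0.35 0.91 0.22]
6 [-0.04  0.68  0.25  1.43 -0.45  1.59  1.57] [0.555 0.03  0.2  ] tilt 31.5 137.7 y [0.35 0.91 0.22]
17 x [ 2.68 -2.42 -1.1 ]
19 x [-0.43  3.83 -0.18]
25 x [-3.6  -1.23  0.57]
5 x [-2.65 -1.96  1.95]
14.7667 [0.0067 0.2706 0.4895] j [-0.88 -0.44 -0.15  1.9  -0.5   1.53  0.21] 
x [-0.889  0.252  0.382] y [0.353 0.909 0.222] z [-0.291  0.332 -0.897] tilt 26.2 az 131.3 F [ 0.7  0.1 -0.3]
11 [-2.06 -0.43 -0.35  2.   -0.2   1.16 -1.08] [-0.304  0.214  0.444] tilt 24.0 145.4 y [0.31 0.94 0.12]
14 [-1.6   0.21  0.4   0.77 -0.58  2.   -0.24] [-0.009  0.514  0.728] tilt 24.8 141.8 y [0.32 0.94 0.15]
3 
[... 803 characters left out ...]
0.33 0.93 0.17]
4 [-1.66 -0.22 -1.06  0.74 -0.07  2.   -1.52] [-0.352  0.062  0.834] tilt 30.3 142.2 y [0.33 0.93 0.18]
9 [-2.02 -0.44 -0.21  1.66 -0.2   1.41 -0.97] [-0.258  0.249  0.606] tilt 29.9 141.5 y [0.33 0.93 0.18]
11 [-2.18 -0.04  1.09  1.39 -0.5   1.69  0.11] [0.098 0.449 0.6  ] tilt 29.9 141.2 y [0.33 0.93 0.19]
16 [-1.82 -0.44  1.32  1.79  0.    1.5   0.71] [0.362 0.105 0.388] tilt 24.4 125.7 y [0.35 0.9  0.24]
8 [-1.64 -0.44  1.32  2.06  0.12  1.14  0.83] [0.389 0.05  0.269] tilt 17.9 100.2 y [0.36 0.9  0.26]
11 x [ 2.88 -2.33 -0.47]
4 x [ 1.18 -0.08 -3.7 ]
4 x [ 1.15  0.69 -3.52]
10 x [-1.44  1.47  3.09]
11 x [-2.37  2.78 -0.32]
15 x [-3.54 -1.41 -0.07]
5 x [-2.65 -1.96  1.95]
```

```bash
for w in "[(-.47,.0,.74),(-.45,-.05,.98),(-.15,.58,.85),(.5,.12,.36),(.555,.03,.2)]" "[(-.47,.0,.74),(-.45,-.05,.93),(-.15,.55,.75),(.5,.12,.36),(.555,.03,.2)]"; do python3 chk.py "$w"|tail -n +3;done
```

```text
17 [-1.3  -0.3  -1.27  0.93 -0.22  1.85 -1.46] [-0.436  0.072  0.758] tilt 26.7 138.9 y [0.33 0.93 0.18]
7 [-1.33 -0.33 -1.27  0.62 -0.28  2.   -1.59] [-0.414 -0.028  0.852] tilt 35.5 145.6 y [0.33 0.93 0.18]
18 [-1.42  0.43 -0.7   0.22 -0.11  2.   -0.8 ] [-0.152  0.571  0.826] tilt 37.0 144.3 y [0.34 0.92 0.2 ]
25 [-0.1   0.52  0.11  1.28 -0.42  1.9   1.27] [0.501 0.127 0.374] tilt 36.3 144.9 y [0.34 0.92 0.19]
6 [ 0.03  0.74  0.13  1.32 -0.38  1.69  1.5 ] [0.555 0.03  0.2  ] tilt 36.3 144.9 y [0.34 0.92 0.19]
16 x [ 2.82 -2.24 -1.1 ]
7 x [ 0.87  0.21 -3.4 ]
19 x [-0.83  3.42  1.25]
24 x [-3.67 -1.24  0.41]
5 x [-2.65 -1.96  1.95]
17 [-1.3  -0.3  -1.27  0.93 -0.22  1.85 -1.46] [-0.436  0.072  0.758] tilt 26.7 138.9 y [0.33 0.93 0.18]
6 [-1.31 -0.35 -1.27  0.66 -0.3   2.   -1.59] [-0.421 -0.033  0.833] tilt 33.4 144.4 y [0.33 0.93 0.18]
18 [-1.61  0.18  0.02  0.8  -0.52  1.78 -0.51] [-0.15  0.55  0.75] tilt 33.4 144.4 y [0.33 0.93 0.18]
23 [-0.46  0.6   0.74  1.34 -0.6   1.96  1.54] [0.5  0.12 0.36] tilt 33.4 144.4 y [0.33 0.93 0.18]
6 [-0.27  0.82  0.69  1.37 -0.63  1.78  1.76] [0.555 0.03  0.2  ] tilt 33.4 144.4 y [0.33 0.93 0.18]
16 x [ 2.82 -2.24 -1.1 ]
6 x [ 0.7   0.06 -3.22]
18 x [-1.02  3.4   1.52]
23 x [-3.63 -1.08  0.08]
5 x [-2.65 -1.96  1.95]
```

Path 1 looks good, so I'll run it with checks.

Call:
play_rows --increments "2.8 -2.2 -1.1 0 -1;2.8 -2.2 -1.1 0 -1;2.8 -2.2 -1.1 0 -1;2.8 -2.2 -1.1 0 -1;2.8 -2.2 -1.1 0 -1"

```text
clock: 15.18
position: [-0.0377, 0.2784, 0.5215]
ee_rot: [-0.445, -2.699, -0.37]
force: [4.4, -0.2, 0.1]
width: 0.009
gripper_force: 0.0
```

Call:
play_rows --increments "2.8 -2.2 -1.1 0 -1;2.8 -2.2 -1.1 0 -1;2.8 -2.2 -1.1 0 -1;2.8 -2.2 -1.1 0 -1;2.8 -2.2 -1.1 0 -1"

```text
clock: 15.6
position: [-0.1219, 0.2665, 0.5814]
ee_rot: [-0.416, -2.704, -0.313]
force: [0.2, 1.7, 0.5]
width: 0.006
gripper_force: 0.0
```

```bash
python3 chk.py "[(-.47,.0,.74),(-.45,-.05,.98),(-.15,.58,.85),(.5,.12,.36),(.555,.03,.2)]"
```

```text
15.6 [-0.1219  0.2665  0.5814] j [-1.4  -0.44 -0.18  1.68 -0.42  1.59 -0.39] 
x [-0.882  0.243  0.405] y [0.329 0.931 0.158] z [-0.338  0.272 -0.901] tilt 25.7 az 141.2 F [0.2 1.7 0.5]
13 [-1.36 -0.36 -1.27  0.97 -0.27  1.81 -1.54] [-0.463  0.014  0.741] tilt 27.6 142.5 y [0.33 0.93 0.16]
7 [-1.32 -0.31 -1.27  0.6  -0.3   2.   -1.6 ] [-0.416 -0.028  0.859] tilt 36.0 148.4 y [0.33 0.93 0.15]
18 [-1.39  0.44 -0.77  0.23 -0.09  2.   -0.82] [-0.152  0.57   0.825] tilt 37.6 146.9 y [0.34 0.93 0.17]
25 [-0.08  0.53  0.06  1.27 -0.39  1.9   1.24] [0.499 0.128 0.372] tilt 36.8 147.4 y [0.33 0.93 0.16]
6 [ 0.05  0.76  0.08  1.3  -0.34  1.7   1.46] [0.555 0.03  0.2  ] tilt 36.8 147.4 y [0.33 0.93 0.16]
12 x [ 2.55 -2.81 -0.81]
7 x [ 0.96 -0.03 -3.38]
19 x [-0.86  3.5   0.99]
24 x [-3.68 -1.22  0.4 ]
5 x [-2.7  -1.82  2.02]
```

Call:
play_rows --increments "2.6 -2.8 -0.8 0 -1;2.6 -2.8 -0.8 0 -1;2.6 -2.8 -0.8 0 -1;2.6 -2.8 -0.8 0 -1;2.6 -2.8 -0.8 0 -1"

```text
clock: 16.02
position: [-0.2399, 0.191, 0.6364]
ee_rot: [-0.395, -2.717, -0.289]
force: [-1.4, 0.4, 1.6]
width: 0.007
gripper_force: 0.0
```

Call:
play_rows --increments "2.6 -2.8 -0.8 0 -1;2.6 -2.8 -0.8 0 -1;2.6 -2.8 -0.8 0 -1;2.6 -2.8 -0.8 0 -1;2.6 -2.8 -0.8 0 -1"

```text
clock: 16.43
position: [-0.3857, 0.0804, 0.7035]
ee_rot: [-0.4, -2.717, -0.292]
force: [-1.6, -0.1, -0.0]
width: 0.006
gripper_force: 0.0
```

```bash
python3 chk.py "[(-.47,.0,.74),(-.45,-.05,.98),(-.15,.58,.85),(.5,.12,.36),(.555,.03,.2)]"
```

```text
16.4333 [-0.3857  0.0804  0.7035] j [-1.73 -0.31 -0.89  1.18 -0.18  1.72 -1.44] 
x [-0.888  0.235  0.394] y [0.314 0.938 0.147] z [-0.335  0.254 -0.907] tilt 24.9 az 142.8 F [-1.6 -0.1 -0. ]
4 [-1.35 -0.38 -1.27  0.97 -0.3   1.83 -1.54] [-0.462 -0.     0.734] tilt 26.3 143.5 y [0.32 0.94 0.15]
7 [-1.34 -0.3  -1.27  0.61 -0.3   2.   -1.6 ] [-0.414 -0.028  0.855] tilt 35.0 149.9 y [0.31 0.94 0.14]
18 [-1.37  0.44 -0.88  0.25 -0.01  2.   -0.83] [-0.153  0.569  0.82 ] tilt 37.0 148.0 y [0.33 0.93 0.16]
25 [-0.05  0.53 -0.01  1.26 -0.36  1.9   1.21] [0.499 0.128 0.373] tilt 36.2 148.5 y [0.32 0.93 0.16]
6 [ 0.07  0.75  0.02  1.3  -0.3   1.69  1.43] [0.555 0.03  0.2  ] tilt 36.2 148.5 y [0.32 0.93 0.16]
4 x [ 1.76 -2.41 -0.63]
7 x [ 0.93 -0.08 -3.39]
19 x [-0.89  3.51  0.93]
24 x [-3.66 -1.25  0.46]
5 x [-2.66 -1.81  2.08]
```

Call:
play_rows --increments "1.8 -2.4 -0.6 0 -1;1.8 -2.4 -0.6 0 -1;1.8 -2.4 -0.6 0 -1;1.8 -2.4 -0.6 0 -1;0.9 -0.1 -3.4 0 -1"

```text
clock: 16.85
position: [-0.4454, 0.0107, 0.7587]
ee_rot: [-0.401, -2.72, -0.285]
force: [0.7, -0.1, 2.0]
width: 0.011
gripper_force: 0.0
```

Call:
play_rows --increments "0.9 -0.1 -3.4 0 -1;0.9 -0.1 -3.4 0 -1;0.9 -0.1 -3.4 0 -1;0.9 -0.1 -3.4 0 -1;0.9 -0.1 -3.4 0 -1"

```text
clock: 17.27
position: [-0.4041, -0.0078, 0.842]
ee_rot: [-0.383, -2.599, -0.3]
force: [0.1, -0.7, -0.4]
width: 0.006
gripper_force: 0.0
```

```bash
python3 chk.py "[(-.41,.0,.98),(-.15,.58,.85),(.5,.12,.36),(.555,.03,.2)]";python3 chk.py "[(-.15,.58,.82),(.5,.12,.36),(.555,.03,.2)]"|tail -n +3
```

```text
17.2667 [-0.4041 -0.0078  0.842 ] j [-1.32 -0.29 -1.26  0.65 -0.27  2.   -1.55] 
x [-0.84   0.213  0.5  ] y [0.321 0.937 0.14 ] z [-0.438  0.278 -0.855] tilt 31.3 az 147.6 F [ 0.1 -0.7 -0.4]
4 [-1.35 -0.24 -1.27  0.54 -0.22  2.   -1.57] [-0.394  0.015  0.891] tilt 38.7 148.8 y [0.33 0.93 0.16]
17 [-1.4   0.44 -0.57  0.2  -0.29  2.   -0.79] [-0.152  0.573  0.834] tilt 39.8 147.8 y [0.34 0.93 0.17]
25 [-0.07  0.57  0.05  1.23 -0.4   1.95  1.24] [0.501 0.127 0.374] tilt 39.1 148.5 y [0.33 0.93 0.17]
6 [ 0.05  0.79  0.07  1.26 -0.34  1.75  1.46] [0.555 0.03  0.2  ] tilt 39.1 148.5 y [0.33 0.93 0.17]
4 x [ 1.89  0.62 -2.83]
17 x [-0.94  3.58  0.93]
24 x [-3.7  -1.21  0.03]
5 x [-2.91 -1.78  1.75]
17 [-1.43  0.42 -0.65  0.28 -0.12  2.   -0.78] [-0.151  0.574  0.805] tilt 33.9 144.7 y [0.34 0.93 0.18]
24 [-0.13  0.49  0.13  1.3  -0.4   1.85  1.26] [0.501 0.126 0.372] tilt 33.3 145.3 y [0.33 0.93 0.17]
6 [ 0.    0.71  0.14  1.36 -0.37  1.64  1.49] [0.555 0.03  0.2  ] tilt 33.3 145.3 y [0.33 0.93 0.17]
17 x [-0.58  3.7   0.42]
24 x [-3.64 -1.19 -0.08]
5 x [-2.91 -1.78  1.75]
```

Call:
play_rows --increments "1.9 0 -3 0 -1;1.9 0 -3 0 -1;1.9 0 -3 0 -1;1.9 0 -3 0 -1"

```text
clock: 17.6
position: [-0.4019, -0.01, 0.8913]
ee_rot: [-0.351, -2.492, -0.304]
force: [-0.1, 0.7, -0.6]
width: 0.005
gripper_force: 0.0
```

```bash
python3 chk.py "[(-.15,.58,.82),(.5,.12,.36),(.555,.03,.2)]"
```

```text
17.6 [-0.4019 -0.01    0.8913] j [-1.3  -0.27 -1.26  0.53 -0.28  2.   -1.56] 
x [-0.787  0.179  0.591] y [0.316 0.939 0.136] z [-0.53   0.294 -0.795] tilt 37.3 az 151.0 F [-0.1  0.7 -0.6]
17 [-1.46  0.41 -0.04  0.3  -0.7   2.   -0.67] [-0.15  0.58  0.82] tilt 38.9 148.4 y [0.33 0.93 0.17]
25 [-0.28  0.6   0.43  1.25 -0.52  2.    1.4 ] [0.501 0.125 0.368] tilt 38.5 148.8 y [0.32 0.93 0.16]
6 [-0.12  0.82  0.42  1.27 -0.5   1.81  1.62] [0.555 0.03  0.2  ] tilt 38.4 148.8 y [0.32 0.93 0.16]
17 x [-0.79  3.67  0.57]
24 x [-3.61 -1.2  -0.48]
5 x [-3.08 -1.78  1.43]
```

Tilt is 37.3° at azimuth 151°. Heading back along the outer path.

Call:
play_rows --increments "-0.8 3.7 0.6 0 -1;-0.8 3.7 0.6 0 -1;-0.8 3.7 0.6 0 -1;-0.8 3.7 0.6 0 -1;-0.8 3.7 0.6 0 -1"

```text
clock: 18.02
position: [-0.33, 0.1571, 0.8699]
ee_rot: [-0.351, -2.492, -0.303]
force: [-0.5, 0.2, -0.1]
width: 0.005
gripper_force: 0.0
```

Call:
play_rows --increments "-0.8 3.7 0.6 0 -1;-0.8 3.7 0.6 0 -1;-0.8 3.7 0.6 0 -1;-0.8 3.7 0.6 0 -1;-0.8 3.7 0.6 0 -1"

```text
clock: 18.43
position: [-0.2554, 0.3321, 0.8475]
ee_rot: [-0.352, -2.492, -0.305]
force: [-0.3, 0.1, 0.1]
width: 0.005
gripper_force: 0.0
```

```bash
python3 chk.py "[(-.15,.58,.82),(.5,.12,.36),(.555,.03,.2)]"
```

```text
18.4333 [-0.2554  0.3321  0.8475] j [-1.75 -0.1  -0.23  0.84 -0.41  1.83 -0.92] 
x [-0.786  0.18   0.591] y [0.317 0.939 0.136] z [-0.53   0.295 -0.795] tilt 37.3 az 150.9 F [-0.3  0.1  0.1]
8 [-1.46  0.41 -0.13  0.28 -0.61  2.   -0.69] [-0.15   0.579  0.818] tilt 37.8 147.3 y [0.33 0.93 0.17]
25 [-0.28  0.58  0.42  1.26 -0.51  1.98  1.4 ] [0.501 0.125 0.369] tilt 37.3 147.8 y [0.33 0.93 0.17]
6 [-0.12  0.81  0.41  1.29 -0.5   1.78  1.62] [0.555 0.03  0.2  ] tilt 37.3 147.8 y [0.33 0.93 0.17]
7 x [-0.78  3.75  0.56]
24 x [-3.61 -1.2  -0.48]
5 x [-3.08 -1.78  1.43]
```

Call:
play_rows --increments "-0.8 3.7 0.6 0 -1;-0.8 3.7 0.6 0 -1;-0.8 3.7 0.6 0 -1;-0.8 3.7 0.6 0 -1;-0.8 3.7 0.6 0 -1"

```text
clock: 18.85
position: [-0.1813, 0.5075, 0.8247]
ee_rot: [-0.352, -2.493, -0.305]
force: [-0.5, 0.1, 0.6]
width: 0.003
gripper_force: 0.0
```

Call:
play_rows --increments "-0.8 3.7 0.6 0 -1;-3.6 -1.2 -0.5 0 -1;-3.6 -1.2 -0.5 0 -1;-3.6 -1.2 -0.5 0 -1;-3.6 -1.2 -0.5 0 -1"

```text
clock: 19.27
position: [-0.0574, 0.4641, 0.7433]
ee_rot: [-0.353, -2.492, -0.303]
force: [0.5, -0.2, 0.1]
width: 0.005
gripper_force: 0.0
```

```bash
python3 chk.py "[(.5,.12,.36),(.555,.03,.2)]"
```

```text
19.2667 [-0.0574  0.4641  0.7433] j [-1.36  0.01  0.02  1.06 -0.65  1.82 -0.3 ] 
x [-0.786  0.181  0.59 ] y [0.318 0.939 0.135] z [-0.53   0.294 -0.796] tilt 37.3 az 151.0 F [ 0.5 -0.2  0.1]
21 [-0.37  0.62  0.62  1.29 -0.58  2.    1.5 ] [0.5  0.12 0.36] tilt 37.3 146.8 y [0.33 0.93 0.17]
6 [-0.2   0.84  0.58  1.3  -0.59  1.83  1.71] [0.555 0.03  0.2  ] tilt 37.3 146.8 y [0.33 0.93 0.17]
20 x [-3.64 -0.99 -0.46]
5 x [-3.08 -1.77  1.44]
```

Call:
play_rows --increments "-3.6 -1 -0.4 0 -1;-3.6 -1 -0.4 0 -1;-3.6 -1 -0.4 0 -1;-3.6 -1 -0.4 0 -1;-3.6 -1 -0.4 0 -1"

```text
clock: 19.68
position: [0.0785, 0.3772, 0.6471]
ee_rot: [-0.353, -2.493, -0.306]
force: [1.0, 1.8, -0.4]
width: 0.001
gripper_force: 0.0
```

Call:
play_rows --increments "-3.6 -1 -0.4 0 -1;-3.6 -1 -0.4 0 -1;-3.6 -1 -0.4 0 -1;-3.6 -1 -0.4 0 -1;-3.6 -1 -0.4 0 -1"

```text
clock: 20.1
position: [0.2147, 0.2918, 0.5501]
ee_rot: [-0.353, -2.494, -0.306]
force: [0.6, 0.5, 0.0]
width: 0.007
gripper_force: 0.0
```

```bash
python3 chk.py "[(.5,.1,.31),(.555,.03,.2)]"
```

```text
20.1 [0.2147 0.2918 0.5501] j [-0.98  0.01  0.46  1.53 -0.59  1.91  0.65] 
x [-0.788  0.181  0.589] y [0.317 0.938 0.137] z [-0.528  0.295 -0.796] tilt 37.2 az 150.8 F [0.6 0.5 0. ]
12 [-0.35  0.65  0.62  1.37 -0.57  1.91  1.57] [0.5  0.1  0.31] tilt 37.2 146.3 y [0.33 0.93 0.18]
4 [-0.2   0.84  0.59  1.31 -0.59  1.82  1.71] [0.555 0.03  0.2  ] tilt 37.2 146.3 y [0.33 0.93 0.18]
11 x [-3.64 -1.11 -0.15]
4 x [-3.02 -1.58  0.95]
```

Call:
play_rows --increments "-3.6 -1.1 -0.1 0 -1;-3.6 -1.1 -0.1 0 -1;-3.6 -1.1 -0.1 0 -1;-3.6 -1.1 -0.1 0 -1;-3.6 -1.1 -0.1 0 -1"

```text
clock: 20.52
position: [0.3415, 0.2062, 0.4403]
ee_rot: [-0.352, -2.495, -0.304]
force: [0.2, 0.7, 0.2]
width: 0.004
gripper_force: 0.0
```

Call:
play_rows --increments "-3.6 -1.1 -0.1 0 -1;-3.6 -1.1 -0.1 0 -1;-3.6 -1.1 -0.1 0 -1;-3.6 -1.1 -0.1 0 -1;-3.6 -1.1 -0.1 0 -1"

```text
clock: 20.93
position: [0.4685, 0.1204, 0.3304]
ee_rot: [-0.352, -2.495, -0.302]
force: [0.6, 0.6, 0.9]
width: 0.006
gripper_force: 0.0
```

```bash
python3 chk.py "[(.556,.031,.18)]"
```

```text
20.9333 [0.4685 0.1204 0.3304] j [-0.49  0.53  0.64  1.46 -0.53  1.87  1.47] 
x [-0.788  0.181  0.588] y [0.317 0.939 0.135] z [-0.528  0.292 -0.798] tilt 37.1 az 151.0 F [0.6 0.6 0.9]
6 [-0.24  0.84  0.59  1.34 -0.57  1.76  1.71] [0.556 0.031 0.18 ] tilt 34.7 149.5 y [0.32 0.94 0.14]
6 x [-2.89 -1.28  0.79]
```

Call:
play_rows --increments "-2.9 -1.3 0.8 0 -1;-2.9 -1.3 0.8 0 -1;-2.9 -1.3 0.8 0 -1;-2.9 -1.3 0.8 0 -1;-2.9 -1.3 0.8 0 -1"

```text
clock: 21.35
position: [0.5405, 0.0448, 0.2042]
ee_rot: [-0.353, -2.496, -0.301]
force: [-0.3, 0.7, 0.6]
width: 0.003
gripper_force: 0.0
```

Call:
play_rows --increments "-2.9 -1.2 0.8 0 -1;0 0 0 0 -1"

```text
clock: 21.52
position: [0.5545, 0.0284, 0.1751]
ee_rot: [-0.358, -2.49, -0.298]
force: [-1.0, -0.7, -1.1]
width: 0.006
gripper_force: 0.0
```

```bash
cat > pic.py <<'E'
import sys
from h import *
st()
ims=[];out=[]
for n in ("side","top","wrist"):
    p=vision.get_image(n); ims.append(p["frame"]); C=cloud(p)
    X=C[~np.isnan(C[...,0])]
    if n!="wrist": np.savez(n+"_n.npz",C=C,f=p["frame"])
a,b,c=ims
img=np.hstack([a[130:370,150:450],b[80:320,120:420],cv2.resize(c,(320,240))])
cv2.imwrite(f"pics/{sys.argv[1]}.png",cv2.resize(img[:,:,::-1],None,fx=.86,fy=.86*1.0))
E
python3 pic.py pre; python3 -c "
from h import *
plan([(.542,.042,.158),(.505,.0625,.102)])"
```

```text
21.5167 [0.5545 0.0284 0.1751] j [-0.29  0.82  0.6   1.37 -0.55  1.75  1.68] 
x [-0.784  0.186  0.592] y [0.32  0.938 0.13 ] z [-0.531  0.291 -0.796] tilt 37.3 az 151.3 F [-1.  -0.7 -1.1]
1 x [-0.14  0.37  2.78]
2 x [-0.01 -0.    3.51]
```

View pics/pre.png

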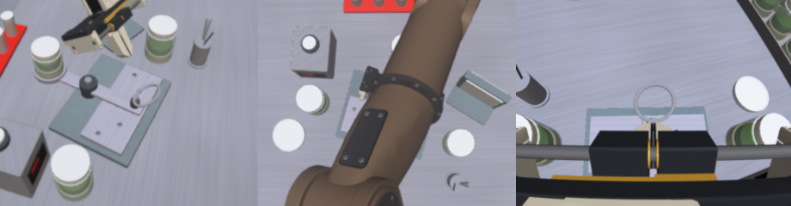

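The side view (left panel) shows the closed fingers at about (115,45) pointing down at the ring at (145,95). In the wrist view (right panel) the ring at (655,103) is clear ahead of the fingertips. Inserting now.

Call:
play_rows --increments "-0.1 0.4 2.8 0 -1;0 0 2 0 -1;0 0 2 0 -1;0 0 1.5 0 -1;0 0 0 0 -1"

```text
clock: 22.08
position: [0.5106, 0.0598, 0.1138]
ee_rot: [-0.355, -2.491, -0.304]
force: [0.3, 0.2, 0.2]
width: 0.007
gripper_force: 0.0
```

```bash
python3 - <<'E'
from h import *
st()
p=vision.get_image("side");C=cloud(p);save(p,"x");np.savez("side_i.npz",C=C)
cv2.imwrite("pics/ins.png",cv2.resize(p["frame"][170:320,230:410,::-1],None,fx=3.3,fy=3.3,interpolation=cv2.INTER_CUBIC))
plan([(.505,.0625,.102),(.489,.071,.078)])
E
```

```text
22.0833 [0.5106 0.0598 0.1138] j [-0.34  0.81  0.58  1.56 -0.58  1.58  1.71] 
x [-0.786  0.182  0.591] y [0.319 0.938 0.135] z [-0.53   0.294 -0.795] tilt 37.3 az 150.9 F [0.3 0.2 0.2]
1 x [-0.14 -0.04  1.5 ]
1 x [-0.   -0.04  3.01]
```

View pics/ins.png

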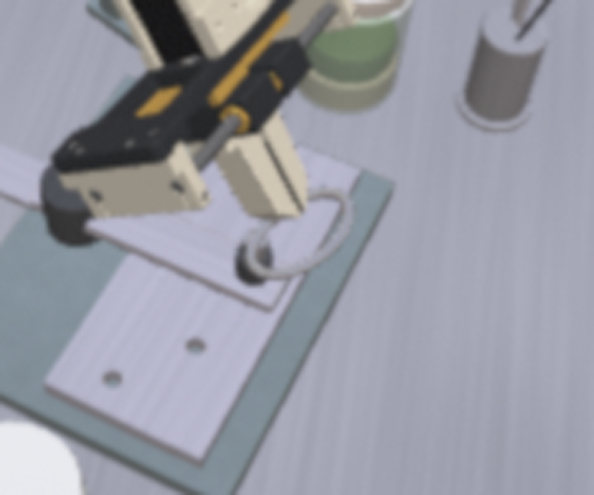

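The fingertip at (285,215) is just above the ring opening, which is centred at about (300,235). I'll keep going slowly.

Call:
play_rows --increments "-0.1 0 0.8 0 -1;0 0 0.7 0 -1;0 0 0.7 0 -1;0 0 0 0 -1"

```text
clock: 22.47
position: [0.5008, 0.0633, 0.0948]
ee_rot: [-0.361, -2.491, -0.303]
force: [0.1, 0.6, 0.1]
width: 0.003
gripper_force: 0.0
```

```bash
python3 - <<'E'
from h import *
st()
p=vision.get_image("side")
cv2.imwrite("pics/ins2.png",cv2.resize(p["frame"][170:320,230:410,::-1],None,fx=3.3,fy=3.3,interpolation=cv2.INTER_CUBIC))
E
```

```text
22.4667 [0.5008 0.0633 0.0948] j [-0.35  0.82  0.57  1.6  -0.59  1.54  1.73] 
x [-0.785  0.186  0.591] y [0.323 0.937 0.133] z [-0.529  0.295 -0.796] tilt 37.3 az 150.8 F [0.1 0.6 0.1]
```

View pics/ins2.png

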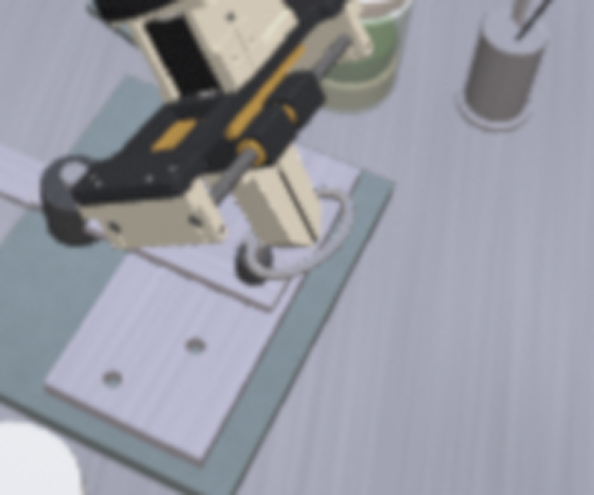

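Call:
play_rows --increments "0 0 0.8 0 -1;0 0 0.7 0 -1;0 0 0.7 0 -1;0 0 0 0 -1"

```text
clock: 22.85
position: [0.4886, 0.0699, 0.0768]
ee_rot: [-0.361, -2.49, -0.303]
force: [0.6, -0.8, -0.6]
width: 0.003
gripper_force: 0.0
```

Call:
play_rows --increments "0.5 0 0 0 -1;0.4 0 0 0 -1;0.3 0 0 0 -1;0 0 0 0 -1"

```text
clock: 23.18
position: [0.4805, 0.0714, 0.0857]
ee_rot: [-0.361, -2.493, -0.304]
force: [0.4, 0.3, -0.1]
width: 0.004
gripper_force: 0.1
```

Call:
play_rows --increments "0.3 0 0 0 -1;0.3 0 0 0 -1;0 0 0 0 -1"

```text
clock: 23.43
position: [0.4787, 0.0717, 0.0885]
ee_rot: [-0.362, -2.5, -0.303]
force: [10.0, -2.1, -3.6]
width: 0.007
gripper_force: 4.8
```

Call:
play_rows --increments "0.3 0 0 0 -1;0 0 0 0 -1"

```text
clock: 23.6
position: [0.4784, 0.0717, 0.09]
ee_rot: [-0.363, -2.504, -0.303]
force: [16.3, -4.1, -5.1]
width: 0.005
gripper_force: 7.3
```

Call:
play_rows --increments "0 0.05 -0.3 0 -1;0.1 0.05 -0.3 0 -1;0 0 0 0 -1"

```text
clock: 23.85
position: [0.4787, 0.0717, 0.0957]
ee_rot: [-0.362, -2.498, -0.303]
force: [7.9, -1.9, -5.5]
width: 0.004
gripper_force: 4.8
```

Call:
play_rows --increments "0.2 0.05 -0.25 0 -1;0.2 0.05 -0.25 0 -1;0.2 0.05 -0.25 0 -1;0 0 0 0 -1"

```text
clock: 24.18
position: [0.4787, 0.0718, 0.1053]
ee_rot: [-0.363, -2.499, -0.303]
force: [8.6, -2.4, -7.1]
width: 0.005
gripper_force: 5.5
```

```bash
cat > ring.py <<'E'
from h import *
st()
p=vision.get_image("side");C=cloud(p);X=C[~np.isnan(C[...,0])]
for d in cut_out("ring",p)[:1]+cut_out("pin",p)[:1]:
    Y=C[d["mask"]];Y=Y[~np.isnan(Y[:,0])];Y=Y[(Y[:,2]>.075)&(Y[:,2]<.16)];print(round(d["confidence"],2),len(Y),"median",np.median(Y,0).round(4),"zpct",np.percentile(Y[:,2],[2,50,98]).round(4))
# arm direction from arm-top points
A=X[(abs(X[:,2]-.046)<.003)&(np.hypot(X[:,0]-.643,X[:,1]-.0235)<.14)&(np.hypot(X[:,0]-.643,X[:,1]-.0235)>.03)]
a=cut_out("carried_jar",p)[:1]
for d in a:
    Y=C[d["mask"]];Y=Y[~np.isnan(Y[:,0])];Y=Y[(Y[:,2]>.119)&(Y[:,2]<.131)]
    if len(Y)>20: c=cv2.minEnclosingCircle(Y[:,:2].astype(np.float32));print("cap",np.round(c[0],4),round(c[1],4),"bearing from pivot",np.degrees(np.arctan2(c[0][1]-.0235,c[0][0]-.643)).round(1))
cv2.imwrite("pics/r.png",cv2.resize(p["frame"][130:330,150:410,::-1],None,fx=2.5,fy=2.5,interpolation=cv2.INTER_CUBIC))
E
python3 ring.py
```

```text
24.1833 [0.4787 0.0718 0.1053] j [-0.38  0.77  0.58  1.66 -0.58  1.51  1.72] 
x [-0.789  0.189  0.584] y [0.323 0.937 0.133] z [-0.522  0.294 -0.8  ] tilt 36.8 az 150.6 F [ 8.6 -2.4 -7.1]
0.64 166 median [0.4882 0.0839 0.136 ] zpct [0.0999 0.136  0.1429]
0.56 175 median [0.4874 0.0833 0.1357] zpct [0.1003 0.1357 0.1428]
cap [ 0.7476 -0.0022] 0.0332 bearing from pivot -13.8
```

```bash
cat > swing.py <<'E'
import sys
from h import *
# args: list of (angle deg total cw from now, turn per row)
def swing(angs,turn,piv=np.array([.643,.0235]),dep=.03,lift=0):
    s=arm.observe();M=R.from_rotvec(s["ee_rot"]).as_matrix();P=s["position"]-dep*M[:,2];v=P[:2]-piv;prev=P
    print("r",np.hypot(*v).round(4),"az",np.degrees(np.arctan2(v[1],v[0])).round(1))
    for a in angs:
        w=R.from_euler('z',-a,degrees=True).as_matrix()[:2,:2]@v;n=np.r_[piv+w,P[2]+lift]
        d=M.T@(n-prev)*100;print(a,d.round(2),turn);prev=n;M=M@R.from_euler('z',turn,degrees=True).as_matrix()
if __name__=="__main__": swing(eval(sys.argv[1]),float(sys.argv[2]))
E
python3 swing.py "[4,8,12,16,20,24,28]" 3
```

```text
r 0.1538 az 165.1
4 [-0.05  1.06  0.14] 3.0
8 [-0.06  1.07  0.09] 3.0
12 [-0.06  1.07  0.05] 3.0
16 [-0.06  1.07  0.01] 3.0
20 [-0.07  1.07 -0.04] 3.0
24 [-0.07  1.07 -0.08] 3.0
28 [-0.08  1.06 -0.13] 3.0
```

View pics/r.png

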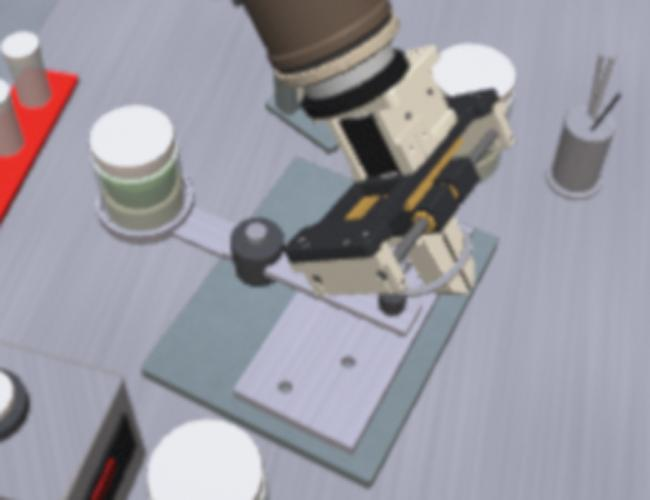

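The ring hangs on the finger at about (455,265), the pin is up, and the jar stands upright in its dish. Swinging gently.

Call:
play_rows --increments "-0.03 0.3 0.05 1 -1;-0.03 0.5 0.05 1.5 -1;-0.03 0.5 0.05 1.5 -1;-0.03 0.5 0.03 1.5 -1;-0.03 0.5 0.03 1.5 -1"

```text
clock: 24.8
position: [0.4864, 0.0932, 0.1046]
ee_rot: [-0.515, -2.462, -0.252]
force: [7.5, -4.0, -7.0]
width: 0.003
gripper_force: 6.4
```

```bash
python3 ring.py; python3 swing.py "[2,4,6,8,10,12,14,16]" 1.5
```

```text
24.8 [0.4864 0.0932 0.1046] j [-0.42  0.79  0.61  1.64 -0.62  1.53  1.58] 
x [-0.742  0.303  0.597] y [0.418 0.907 0.059] z [-0.524  0.293 -0.8  ] tilt 36.9 az 150.7 F [ 7.5 -4.  -7. ]
0.69 213 median [0.5166 0.1    0.1257] zpct [0.087  0.1257 0.1419]
0.74 210 median [0.5167 0.1006 0.1251] zpct [0.087  0.1251 0.1419]
cap [ 0.7432 -0.0177] 0.0339 bearing from pivot -22.3
r 0.1534 az 156.6
2 [-0.02  0.53  0.03] 1.5
4 [-0.02  0.54  0.02] 1.5
6 [-0.02  0.54  0.  ] 1.5
8 [-0.02  0.54 -0.01] 1.5
10 [-0.02  0.53 -0.02] 1.5
12 [-0.02  0.53 -0.03] 1.5
14 [-0.02  0.53 -0.04] 1.5
16 [-0.02  0.53 -0.05] 1.5
```

Call:
play_rows --increments "-0.02 0.5 0.03 1.5 -1;-0.02 0.54 0.02 1.5 -1;-0.02 0.54 0 1.5 -1;-0.02 0.54 -0.01 1.5 -1;-0.02 0.54 -0.02 1.5 -1"

```text
clock: 25.42
position: [0.4994, 0.1157, 0.1046]
ee_rot: [-0.675, -2.417, -0.197]
force: [7.8, -7.3, -6.7]
width: 0.006
gripper_force: 7.3
```

Call:
play_rows --increments "-0.02 0.5 -0.03 1 -1;-0.02 0.5 -0.04 1 -1;0 0 0 0 -1;0 0 0 0 -1"

```text
clock: 25.75
position: [0.5054, 0.1234, 0.1045]
ee_rot: [-0.715, -2.405, -0.182]
force: [8.3, -7.9, -5.8]
width: 0.005
gripper_force: 7.2
```

```bash
python3 ring.py; python3 swing.py "[1,2,3,4]" 0
```

```text
25.75 [0.5054 0.1234 0.1045] j [-0.48  0.82  0.64  1.59 -0.66  1.56  1.39] 
x [-0.664  0.45   0.597] y [ 0.534  0.844 -0.041] z [-0.523  0.292 -0.801] tilt 36.8 az 150.8 F [ 8.3 -7.9 -5.8]
0.64 232 median [0.5268 0.1271 0.1304] zpct [0.0828 0.1304 0.1398]
cap [ 0.7293 -0.04  ] 0.0332 bearing from pivot -36.3
r 0.1522 az 143.3
1 [-0.01  0.26 -0.02] 0.0
2 [-0.02  0.26 -0.02] 0.0
3 [-0.02  0.26 -0.03] 0.0
4 [-0.02  0.26 -0.03] 0.0
```

Call:
play_rows --increments "-0.02 0.3 -0.02 0 -1;-0.02 0.3 -0.02 0 -1;0 0 0 0 -1;0 0 0 0 -1"

```text
clock: 26.28
position: [0.5091, 0.1275, 0.1043]
ee_rot: [-0.716, -2.405, -0.182]
force: [9.4, -8.0, -6.4]
width: 0.014
gripper_force: 6.8
```

```bash
for i in 1 2 3; do python3 ring.py|grep -v x; done; python3 swing.py "[1,2]" 0; python3 -c "
from h import *
s=arm.observe();print(R.from_rotvec(s['ee_rot']).as_matrix()[2])"
```

```text
26.2833 [0.5091 0.1275 0.1043] j [-0.48  0.83  0.64  1.58 -0.67  1.57  1.38] 
0.79 166 median [0.5194 0.1305 0.1324] zpct [0.0878 0.1324 0.1396]
0.78 191 median [0.5241 0.1298 0.1308] zpct [0.0863 0.1308 0.1395]
cap [ 0.7282 -0.0413] 0.033 bearing from pivot -37.2
26.4833 [0.509  0.1274 0.1043] j [-0.48  0.83  0.64  1.58 -0.67  1.57  1.38] 
0.65 172 median [0.5204 0.1307 0.1324] zpct [0.0803 0.1324 0.1389]
0.7 158 median [0.5206 0.1326 0.1322] zpct [0.0843 0.1322 0.1388]
cap [ 0.7268 -0.0404] 0.0319 bearing from pivot -37.3
26.6833 [0.5091 0.1275 0.1043] j [-0.48  0.83  0.64  1.58 -0.67  1.57  1.38] 
0.78 204 median [0.5149 0.1294 0.1318] zpct [0.0869 0.1318 0.1397]
0.71 227 median [0.5232 0.1323 0.1309] zpct [0.0852 0.1309 0.1396]
cap [ 0.7265 -0.0424] 0.033 bearing from pivot -38.2
r 0.1518 az 141.2
1 [-0.02  0.26 -0.03] 0.0
2 [-0.02  0.26 -0.03] 0.0
[ 0.59699293 -0.04153283 -0.80117069]
```

Call:
play_rows --increments "-0.02 0.28 -0.03 0 -1;0 0 0 0 -1;-0.2 0 0.27 0 -1;-0.2 0 0.27 0 -1;0 0 0 0 -1"

```text
clock: 27.3
position: [0.5106, 0.1292, 0.0972]
ee_rot: [-0.717, -2.405, -0.182]
force: [9.4, -9.2, -5.8]
width: 0.005
gripper_force: 6.6
```

Call:
play_rows --increments "-0.18 0 0.24 0 -1;-0.18 0 0.24 0 -1;0 0 0 0 -1;0 0 0 0 -1"

```text
clock: 27.63
position: [0.5106, 0.129, 0.0917]
ee_rot: [-0.717, -2.405, -0.182]
force: [9.2, -9.4, -5.2]
width: 0.002
gripper_force: 6.3
```

```bash
for i in 1 2; do python3 ring.py|grep -v x; done; python3 swing.py "[1,2]" 0
```

```text
27.6333 [0.5106 0.129  0.0917] j [-0.48  0.85  0.64  1.58 -0.68  1.55  1.39] 
0.65 210 median [0.5232 0.1361 0.1185] zpct [0.0891 0.1185 0.1271]
0.77 225 median [0.5241 0.1359 0.1176] zpct [0.0846 0.1176 0.1271]
cap [ 0.7261 -0.0425] 0.0322 bearing from pivot -38.5
27.8333 [0.5106 0.129  0.0918] j [-0.48  0.85  0.64  1.58 -0.68  1.55  1.39] 
0.57 184 median [0.5273 0.1363 0.1183] zpct [0.0852 0.1183 0.1267]
0.65 168 median [0.5203 0.1347 0.1203] zpct [0.0884 0.1203 0.1267]
cap [ 0.7288 -0.041 ] 0.0326 bearing from pivot -36.9
r 0.1517 az 140.3
1 [-0.02  0.26 -0.03] 0.0
2 [-0.03  0.26 -0.03] 0.0
```

Call:
play_rows --increments "-0.2 0 0.26 0 -1;-0.2 0 0.26 0 -1;0 0 0 0 -1"

```text
clock: 28.28
position: [0.5087, 0.1308, 0.0856]
ee_rot: [-0.713, -2.401, -0.184]
force: [4.9, -6.1, -1.3]
width: 0.003
gripper_force: 3.4
```

Call:
play_rows --increments "-0.3 0 0 0 -1;-0.3 0 0 0 -1;-0.3 0 0 0 -1;0 0 0 0 -1"

```text
clock: 28.62
position: [0.5137, 0.1282, 0.0802]
ee_rot: [-0.71, -2.398, -0.185]
force: [-0.2, 0.3, -0.6]
width: 0.009
gripper_force: 0.0
```

```bash
python3 ring.py
```

```text
28.6167 [0.5137 0.1282 0.0802] j [-0.46  0.87  0.63  1.57 -0.69  1.55  1.4 ] 
x [-0.661  0.445  0.604] y [ 0.533  0.845 -0.04 ] z [-0.528  0.295 -0.796] tilt 37.3 az 150.8 F [-0.2  0.3 -0.6]
0.59 203 median [0.5218 0.1365 0.1164] zpct [0.0887 0.1164 0.1244]
0.59 148 median [0.5296 0.1398 0.1163] zpct [0.0895 0.1163 0.1245]
cap [ 0.733  -0.0346] 0.0297 bearing from pivot -32.8
```

View pics/r.png

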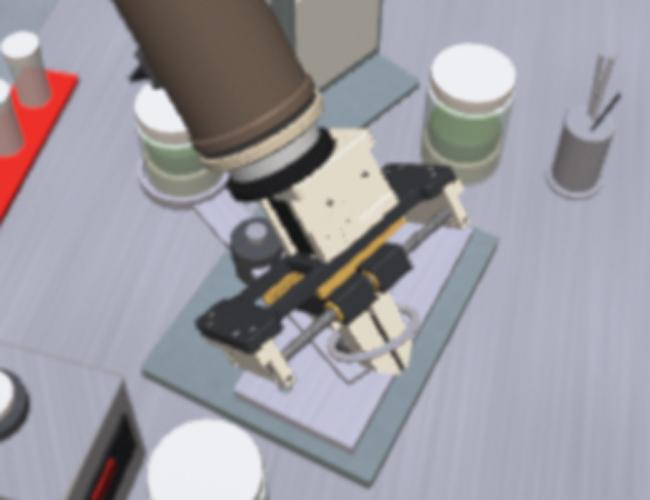

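The pin looks home (ring top at 0.1244, the same as at the start) and the wrist force is about zero. The finger stands free inside the ring at about (375,330), so I'll withdraw it along its own axis.

Call:
play_rows --increments "0 0 -0.6 0 -1;0 0 -0.8 0 -1;0 0 -0.8 0 -1;0 0 -0.8 0 -1;0 0 0 0 -1"

```text
clock: 29.23
position: [0.5313, 0.1183, 0.106]
ee_rot: [-0.712, -2.401, -0.186]
force: [-0.3, 0.6, 1.1]
width: 0.006
gripper_force: 0.0
```

Call:
play_rows --increments "0 0 -1 0 -1;0 0 -1.5 0 -1;0 0 -2 0 -1;0 0 -2 0 -1;0 0 -2 0 -1"

```text
clock: 29.65
position: [0.5749, 0.0939, 0.1733]
ee_rot: [-0.711, -2.398, -0.185]
force: [-0.1, 0.1, 0.1]
width: 0.006
gripper_force: 0.0
```

Call:
play_rows --increments "2 0 -2 0 -1;2 0 -2 0 -1;2 0 -2 0 -1;2 0 -2 0 -1;0 0 0 0 -1"

```text
clock: 30.07
position: [0.5648, 0.1061, 0.2898]
ee_rot: [-0.71, -2.405, -0.188]
force: [0.1, -0.3, 0.2]
width: 0.004
gripper_force: 0.0
```

```bash
python3 ring.py; python3 - <<'E'
from h import *
p=vision.get_image("side");C=cloud(p);X=C[~np.isnan(C[...,0])]
r=X[(np.hypot(X[:,0]-.534,X[:,1]-.117)<.045)&(X[:,2]>.078)&(X[:,2]<.13)]
c=r.mean(0);w=np.linalg.svd(r-c)[2];e=cv2.minEnclosingCircle(((r-c)@w[:2].T).astype(np.float32));k=c+np.array(e[0])@w[:2];print("ring",k,e[1],"az",np.degrees(np.arctan2(k[1]-.0235,k[0]-.643)),"top",r[r[:,2]>.119].mean(0))
E
```

```text
30.0667 [0.5648 0.1061 0.2898] j [-0.41  0.74  0.68  1.23 -0.62  1.94  1.24] 
x [-0.666  0.445  0.599] y [ 0.532  0.846 -0.036] z [-0.523  0.295 -0.8  ] tilt 36.9 az 150.5 F [ 0.1 -0.3  0.2]
0.75 5411 median [0.7316 0.2563 0.1222] zpct [0.0797 0.1222 0.1449]
0.67 270 median [0.5332 0.1191 0.1038] zpct [0.0795 0.1038 0.1244]
cap [ 0.7246 -0.0439] 0.0325 bearing from pivot -39.6
ring [0.5324315  0.11917013 0.10291197] 0.03602064028382301 az 139.13178347329557 top [0.51391703 0.13428331 0.12221483]
```

View pics/r.png

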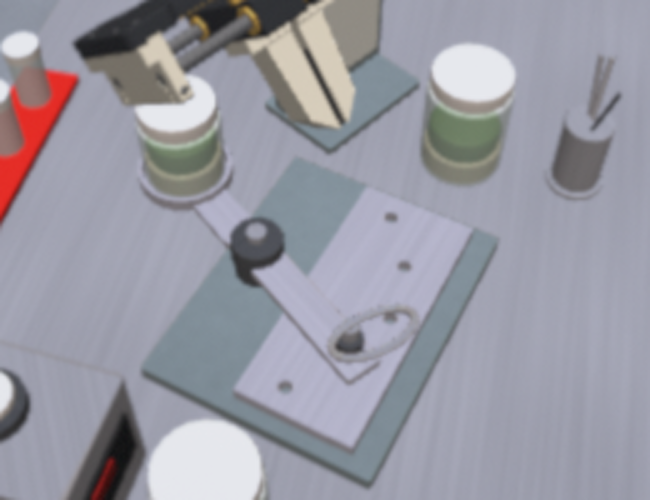

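The holes at (390,217), (404,265), (390,318) and (285,386) are open, so the pin is in the next hole, with the ring at its home height (0.122). The jar stands in its dish and the finger is clear.

```bash
python3 -c "
from cell import job
print(job.sign_off())"
```

```text
the job is handed in; nothing more can be done
None
```

The carrier arm is one hole nearer the light panel: the pin looks fully home in the last pictures, the jar is still standing in its dish, and the finger is clear of the ring. I handed the job in at about 30 s of the 54 s allowed; the sign-off returned no verdict.

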